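Level the battery unit: pry up its low side and chock the runner

TASK

The heavy battery unit has lost the rubber tread of its near runner and leans to that side. Lever that side up with the pry bar over the wooden block and lay the bar right down so that it holds the unit up by itself; slip the lowest step of the plywood chock under the raised runner until its first riser butts against the runner, then let the unit down gently with the bar so that it stands level on the chock, and leave the bar lying flat on the bench clear of unit and block. Lift with the bar only, do not force anything or shove the unit along the bench, and leave the other things where they are.

Things in the scene. Friction and masses are not known exactly. Their poses are not given: they have to be found in the camera images.
- unit: Heavy grey steel box (8-11 kg), 300 long (x), 310 wide, 120 high, on 2 channel runners 30 wide along x. Near runner (-y side) bare, 52 high; far one has its 8 mm tread more, so the unit leans about 0.05 rad to -y. Origin: bench height, where the near runner's outer face can lie farthest out, mid-length. At first its frame is upright, y level to the far runner; unit level = roll -0.047. Top at 175.
- unit_runner (a point): Same point as the unit's origin, axes along the unit's own edges: x along the runner, y inwards, z the unit's own up (vertical when level). The near runner is bolted in slots: its outer face lies 0 to 18 mm inwards (+y) of this point, unknown, to be felt with the chock. Height 0 at the start, 11-14 mm with the bar laid down, 8 mm on the chock. The near wall overhangs this point by 55 mm.
- unit_edge (a point): Middle of the lower edge of the near side wall, 55 mm outside unit_runner; axes the same. 50 mm above the bench at the start, 60 when level. The underside is flat from this edge in to the runner: the bar's toe lifts there. Only the block stands under the overhang.
- block: Loose hardwood fulcrum block 70 x 70 x 20 mm high, on the bench, its edge already about 10 mm under the overhang, 10-50 mm to the -x side of the unit's middle. Origin: centre of its underside, y towards the unit. The heel of the bar is set on its top, within 5 mm of the line of the unit's near wall.
- bar: Steel heel bar (pry bar), 0.75 kg, 260 mm long, 30 wide, lying on the bench. Origin: underside of the heel, mid-width; x to the toe end, z up. Shank 7 thick from the heel to x=-105, then a black handle 28 wide, 22 high to x=-255, all flush below (z=0). At the heel a leg is bent up, 70 deg from the +x direction, 40 mm to the toe's centre. Centre of mass about x=-118.
- bar_heel (a point): Axis of the round heel (5 mm radius), 5 mm above the bar's origin; axes as the bar. The bar turns about it on the block. Handle up 50 deg: the toe goes in under the edge (reaches 41 mm ahead of the heel axis, its top 23 mm above the block). Pressed down, the toe meets the underside at about 40 deg and slides outwards. Flat on the block it is near dead centre: its own weight then holds the unit up.
- bar_toe (a point): Centre of the bar's rounded toe (4 mm radius), x = +14, z = 43 mm in the bar's frame; same axes. It carries 25-50 N while the unit is up.
- bar_grip (a point): Middle of the bar's handle (x = -180, z = 11 mm in the bar's frame), same axes. Pressing down here takes some 5-20 N, more once the bar lies flat on the block; lifting it again takes 5-20 N at first and lets the unit down.
- chock: Plywood step chock, 0.15 kg, 195 long, 40 wide, lying flat. Origin: foot of the first riser, mid-width, underside; x to the nose. Lowest step x=0 to 40 mm, 8 high, goes under the runner; second x=-40 to 0, 18 high, its face at x=0 is the first riser; third x=-155 to -40, 28 high. Goes in square to the runner, 60-100 mm to the +x side of the runner's middle. 3-10 N shows it home; 20 N is too much.
- chock_grip (a point): Point to hold on the chock's third step (x = -128, z = 16 mm in the chock's frame), same axes as the chock.
- disk: Bystander: hard disk 147 x 102 x 26 mm lying on the bench. Origin: centre of its underside.
- driver: Bystander: screwdriver lying on the bench. Origin: on its axis line, underside.
- cooler: Bystander: processor cooler 92 x 92 x 59 mm (finned block, fan on top) on the bench. Origin: centre of its underside.
Mind the look-alikes: they are no part of the job. There is more than one size of the chock; the job needs the smaller.

How it is judged:
By the outcome, as a careful person would: the job done as asked, in the order asked, and still so for the second after the job is handed in, with the robot touching nothing.
It also fails if it takes over 72 s, if anything falls off the work surface, if the arm or the gripper's body presses on something with over 40 N, if the wrist force passes 120 N, or if a joint passes its speed limit or range.

ROBOT

A 7-joint arm with a two-finger parallel gripper is mounted at the origin on the work surface. World frame = base frame: x ahead of the robot, y to its left, z up, the work surface at z = 0. Lengths are in m, angles in rad, forces in N, time in s.
With the tool pointing down it reaches from about 0.4 to 0.875 m from the base axis. Payload 19.3 kg.
Tool frame: the origin (TCP) lies at the very end of the fingers, on their centre line; the grasp point (between the pads) lies 19 mm behind it; z points along the fingers, y is the direction in which the jaws open and shut (so a half turn about z gives the same grasp; the last joint's range is limited). The gripper opens to 85 mm and grips with 20 to 120 N. Pads are 22 mm wide; open, the fingers measure 114 mm over their backs; the gripper's body (76 mm by 85 mm) begins 54 mm behind the grasp point. The pads swing forward as they close: fully open they stand 13 mm farther back than shut.
Start: joints at [-1.343, 0.521, -0.036, 1.599, 0.021, 1.021, -0.113], TCP at [0.183, 0.597, 0.231] pointing down, gripper open.
Joint ranges: [-2.91, 2.91], [-0.3, 2.13], [-1.5, 1.42], [0.17, 2.43], [-1.26, 4.41], [0.16, 1.93], [-2.52, 2.52]. Speed limits (rad/s): [1.89, 1.89, 2.39, 2.39, 3.01, 3.01, 3.01].

INTERFACE

Orientations are given as [roll, pitch, yaw] about the fixed x, y, z axes, in that order (R = Rz(yaw) Ry(pitch) Rx(roll)).
In Python, from workcell import bot, vision, job_done gives the robot as it stands.
- The arm moves only by the tool arm_command, never from a script. Its arguments are lists of equal length, an entry for each row: "gripper": the finger opening in cm, from 0 to 8.54; "slide": the shift along the tool's x, y, z in cm, a list of three; "turn": the turn, a rotation vector about the tool's x, y, z in degrees, a list of three. A call has 1 to 5 rows; each row is the pose to reach, as a shift and turn from the pose commanded when the call began, along the tool's axes at that moment; what a row does not reach only later rows make up. A row lasts 1/8 s, in which the tool goes at most 62.5 mm and 10.7 degrees, less where a joint would pass 70% of its speed; a pose out of reach is approached as far as the arm can. A call with a gripper value outside its range is refused whole. The fingers move at their own pace and stop on an object; "force" is the grip in N (left out, the last holds). Time passes only in rows, so rows that repeat a pose let the fingers close. It gives the time, the measured TCP pose, the force and the opening at its end, in the units of the state.
- bot.observe(): the state, without advancing time (a new reading comes with each control period).
- vision.grab_frame(name): name is "side" or "top" or "wrist"; returns the picture (480x640x3 uint8, blue, green, red); there is no depth.
- vision.camera_model(name): a dict with "mtx" (3x3 intrinsics, pixels), "k1" (the pictures are not rectified: a ray, as slopes to the right and down, at radius r is drawn at 1 + k1 r^2 times it, then the intrinsics apply), "T" (4x4, takes a point from camera to world coordinates). Camera axes: x right, y down, z forward; pixel columns grow to the right and rows downward; lengths in m; the calibration is good to about 2 mm. A picture is of the moment at which its call begins: read the wrist's pose just before it. camera_model takes no time and is no camera call; for the wrist camera it gives the pose at the moment of the call.
- job_done(): hands the job in, once; it reports no verdict.
The state is a dict: "clock": time; "qpos": joint angles; "qd": joint speeds; "joint_efforts": joint torques, N m; "position": TCP position; "tool_rot": TCP orientation; "force": force on the tool from outside, world axes, zero at the start; "moment": the same for the moment, N m; "grip_width": finger opening in m.
Only numpy, scipy, OpenCV 4.12 (cv2) and the standard library are available. Lean on these libraries where they do the work, as an engineer would, in place of code of your own. Each camera call takes 0.05 s, during which the arm holds its last target. There are 200 camera calls.

## Working session

There is one attempt and no reset: what is moved stays moved. The work goes in short steps, Python scripts to look and compute and a tool call to move; the robot and the scene stay as the last step left them, time stands still between calls to the robot, and variables do not carry over. Pictures are saved under pics/ and viewed, about 8 in all and at most 12, crops included, and the job is handed in when it is done.

Besides the shell and the picture viewer there is one more tool, called after ">>>" by a JSON object that holds its "name" and its "arguments". arm_command: Moves the arm, as the interface text tells. Its arguments: {"type":"object","properties":{"gripper":{"type":"array","items":{"type":"number"}},"slide":{"type":"array","items":{"type":"array","items":{"type":"number"}}},"turn":{"type":"array","items":{"type":"array","items":{"type":"number"}}},"force":{"type":"number"}},"required":["gripper","slide","turn"]}

```bash
mkdir -p pics; ls
cat > h.py <<'E'
import numpy as np, cv2
from scipy.spatial.transform import Rotation as R
from workcell import bot, vision, job_done
def rays(cam,uv,m=None):
    m=m or vision.camera_model(cam); K=np.array(m["mtx"]);T=np.array(m["T"])
    uv=np.atleast_2d(np.array(uv,float))
    d=np.c_[(uv[:,0]-K[0,2])/K[0,0],(uv[:,1]-K[1,2])/K[1,1]]; u=d.copy()
    for _ in range(30): u=d/(1+m["k1"]*(u**2).sum(1,keepdims=True))
    v=np.c_[u,np.ones(len(u))]@T[:3,:3].T
    return T[:3,3],v
def onz(cam,uv,z,m=None):
    o,v=rays(cam,uv,m); z=np.broadcast_to(z,len(v)); return o+v*((z-o[2])/v[:,2])[:,None]
def proj(cam,P,m=None):
    m=m or vision.camera_model(cam); K=np.array(m["mtx"]);T=np.array(m["T"])
    p=(np.atleast_2d(P)-T[:3,3])@T[:3,:3]; u=p[:,:2]/p[:,2:]; u=u*(1+m["k1"]*(u**2).sum(1,keepdims=True))
    return u*[K[0,0],K[1,1]]+[K[0,2],K[1,2]]
def tri(uv1,c1,uv2,c2):
    o1,v1=rays(c1,uv1);o2,v2=rays(c2,uv2);out=[]
    for a,b in zip(v1,v2):
        s=np.linalg.lstsq(np.c_[a,-b],o2-o1,rcond=None)[0]; out.append(np.r_[(o1+a*s[0]+o2+b*s[1])/2,np.linalg.norm(o1+a*s[0]-o2-b*s[1])])
    return np.array(out)
def st():
    s=bot.observe(); return s,np.array(s["position"]),np.array(s["tool_rot"])
E
python3 - <<'E'
from h import *
s=bot.observe(); print({k:np.round(v,3) for k,v in s.items()})
for c in ["top","side"]:
    cv2.imwrite(f"pics/{c}0.png",vision.grab_frame(c)); m=vision.camera_model(c); print(c,np.round(m["mtx"],1),m["k1"],np.round(m["T"],3))
m=vision.camera_model("wrist"); print(np.round(m["mtx"],1),m["k1"],np.round(m["T"],3))
E
```

```text
pics
{'clock': np.float64(0.0), 'qpos': array([-1.343,  0.522, -0.036,  1.6  ,  0.021,  1.021, -0.113]), 'qd': array([-0.001,  0.   ,  0.   , -0.002, -0.001,  0.   ,  0.002]), 'joint_efforts': array([ 1.0000e-03, -9.2711e+01,  1.9800e+00, -3.6994e+01,  1.8000e-02,
        8.0000e-03, -0.0000e+00]), 'position': array([0.183, 0.597, 0.231]), 'tool_rot': array([-3.14 ,  0.   ,  2.844]), 'force': array([-0.323, -0.785,  0.445]), 'moment': array([-0.107, -0.01 , -0.011]), 'grip_width': np.float64(0.086)}
top [[566.8   0.  320. ]
 [  0.  566.8 233.4]
 [  0.    0.    1. ]] -0.13126154123729453 [[-0.01  -0.997  0.072  0.463]
 [-1.     0.011  0.015 -0.205]
 [-0.016 -0.072 -0.997  1.383]
 [ 0.     0.     0.     1.   ]]
side [[450.8   0.  313.5]
 [  0.  450.8 236.8]
 [  0.    0.    1. ]] -0.013399728781304526 [[-0.564 -0.664  0.49   0.093]
 [-0.826  0.451 -0.339  0.119]
 [ 0.004 -0.596 -0.803  0.856]
 [ 0.     0.     0.     1.   ]]
[[427.7   0.  322.5]
 [  0.  427.7 240.2]
 [  0.    0.    1. ]] -0.002023542352468396 [[ 0.293  0.912  0.288  0.11 ]
 [ 0.956 -0.279 -0.088  0.62 ]
 [-0.     0.301 -0.954  0.373]
 [ 0.     0.     0.     1.   ]]
```

View pics/top0.png

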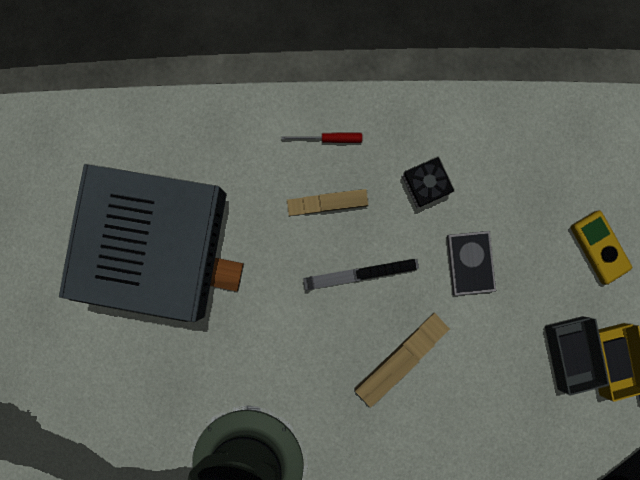

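View pics/side0.png

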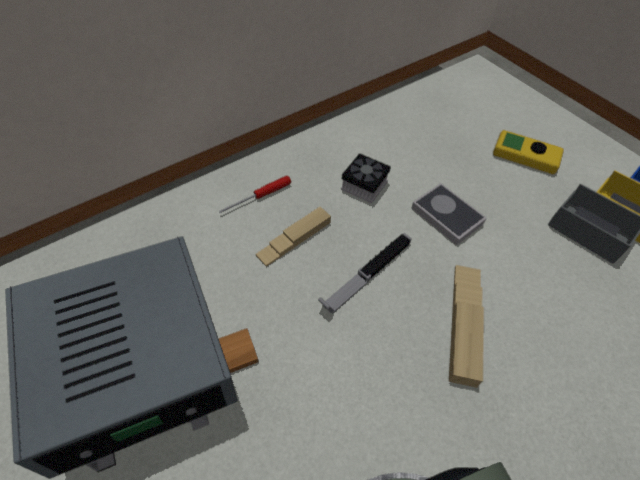

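Top view: the chock candidates are the small plywood one at top (328,203) and the large one at (402,360). For the bar there are (360,275) and the red screwdriver at (322,138), and the block is the brown piece at (229,275). The unit is at (145,243) with its near wall on the right, around x=205–225. I choose the ~80 px (195 mm) chock. Next I measure.

```bash
cat > m1.py <<'E'
from h import *
im=cv2.imread("pics/top0.png"); hsv=cv2.cvtColor(im,cv2.COLOR_BGR2HSV)
for p in [(330,202),(295,207),(400,360),(230,275),(385,268),(340,278),(310,283),(145,200),(217,240),(260,240)]: print(p,im[p[1],p[0]],hsv[p[1],p[0]])
def box(mask,x0,y0,x1,y1):
    m=np.zeros_like(mask); m[y0:y1,x0:x1]=mask[y0:y1,x0:x1]
    c=max(cv2.findContours(m,0,1)[0],key=cv2.contourArea); return c,cv2.boxPoints(cv2.minAreaRect(c))
tan=cv2.inRange(hsv,(10,60,60),(28,255,255))
for n,r,z in [("small",(270,170,390,230),.018),("large",(340,300,460,420),.03)]:
    c,b=box(tan,*r); P=onz("top",b,z); print(n,b.round(1).tolist(),P.round(4).tolist(),np.linalg.norm(np.diff(P,axis=0),axis=1).round(4))
br=cv2.inRange(hsv,(3,120,40),(14,255,255)); c,b=box(br,200,240,260,310);P=onz("top",b,.02); print("block",b.round(1).tolist(),P.round(4).tolist(),np.linalg.norm(np.diff(P,axis=0),axis=1).round(4))
E
python3 m1.py
python3 - <<'E'
import cv2,numpy as np
im=cv2.imread("pics/top0.png"); a=cv2.resize(im[150:330,200:440],None,fx=3.3,fy=3.3,interpolation=cv2.INTER_CUBIC)
a=cv2.convertScaleAbs(a,alpha=1.6)
cv2.imwrite("pics/top0c.png",a[:600,:800]); print(a.shape)
E
```

```text
(330, 202) [ 61  93 107] [ 21 110 107]
(295, 207) [ 69 103 118] [ 21 106 118]
(400, 360) [ 63  95 108] [ 21 106 108]
(230, 275) [28 58 93] [ 14 178  93]
(385, 268) [10 11 10] [60 23 11]
(340, 278) [84 81 78] [105  18  84]
(310, 283) [38 36 36] [120  13  38]
(145, 200) [15 12 13] [130  51  15]
(217, 240) [16 17 15] [75 30 17]
(260, 240) [103 110 105] [ 51  16 110]
small [[286.20001220703125, 198.8000030517578], [365.70001220703125, 187.8000030517578], [368.0, 204.60000610351562], [288.5, 215.60000610351562]] [[0.6469, -0.1034, 0.018], [0.6716, -0.2969, 0.018], [0.6305, -0.3019, 0.018], [0.6059, -0.1089, 0.018]] [0.1951 0.0414 0.1946]
large [[354.5, 391.5], [434.0, 312.0], [451.0, 329.0], [371.5, 408.5]] [[0.1844, -0.263, 0.03], [0.3703, -0.4546, 0.03], [0.3291, -0.4948, 0.03], [0.1434, -0.3029, 0.03]] [0.2669 0.0575 0.267 ]
block [[209.6999969482422, 285.29998779296875], [215.3000030517578, 257.70001220703125], [242.39999389648438, 263.1000061035156], [236.8000030517578, 290.79998779296875]] [[0.4387, 0.083, 0.02], [0.5055, 0.0695, 0.02], [0.4919, 0.0033, 0.02], [0.4252, 0.0169, 0.02]] [0.0682 0.0676 0.068 ]
(594, 792, 3)
```

View pics/top0c.png

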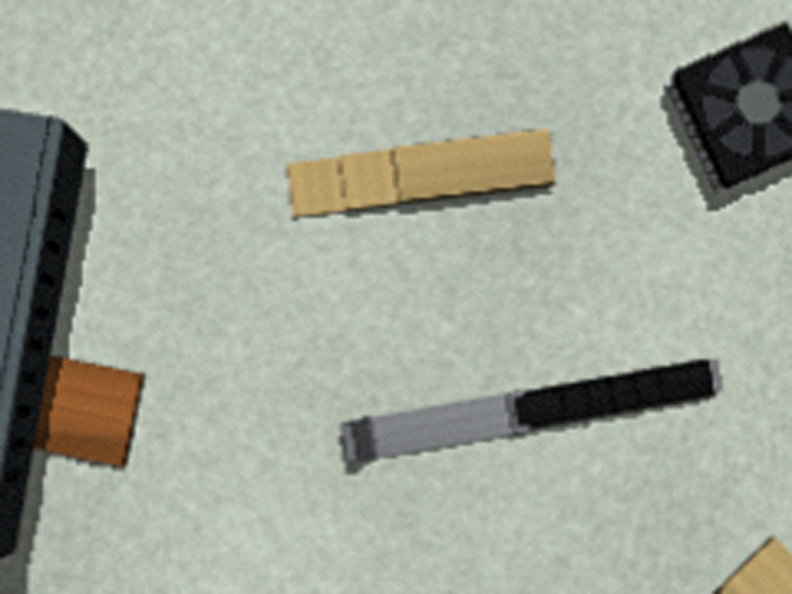

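The crop confirms the choice. The small three-step plywood chock has its nose at crop left (290,190), and the bar's toe is at (350,445) with its black handle to the right. The block stands against the dark near wall. Now I fit the bar axis and the unit edges.

```bash
cat > m2.py <<'E'
from h import *
im=cv2.imread("pics/top0.png"); hsv=cv2.cvtColor(im,cv2.COLOR_BGR2HSV); g=cv2.cvtColor(im,cv2.COLOR_BGR2GRAY).astype(float)
# bar
r=np.zeros(g.shape,np.uint8); r[250:300,300:425]=1
h=((g<35)&(r>0)).astype(np.uint8); h[:,:345]=0
c=max(cv2.findContours(h,0,1)[0],key=cv2.contourArea); b=cv2.boxPoints(cv2.minAreaRect(c)); P=onz("top",b,.015); print("handle",b.round(1).tolist(),P.round(4).tolist())
br=((g<94)&(r>0)).astype(np.uint8); c=max(cv2.findContours(br,0,1)[0],key=cv2.contourArea); b=cv2.boxPoints(cv2.minAreaRect(c)); print("bar",b.round(1).tolist(),onz("top",b,.01).round(4).tolist())
# unit rows profile
for y in range(190,325,15):
    print(y,[int(v) for v in g[y,185:240]])
E
python3 m2.py
```

```text
handle [[354.8999938964844, 269.0], [414.20001220703125, 258.3999938964844], [416.20001220703125, 269.8999938964844], [357.0, 280.5]] [[0.475, -0.2681, 0.015], [0.4988, -0.4117, 0.015], [0.4711, -0.4161, 0.015], [0.4474, -0.2726, 0.015]]
bar [[301.0, 277.79998779296875], [416.20001220703125, 254.8000030517578], [419.29998779296875, 270.5], [304.1000061035156, 293.6000061035156]] [[0.4552, -0.1376, 0.01], [0.5078, -0.4174, 0.01], [0.4695, -0.4243, 0.01], [0.417, -0.1449, 0.01]]
190 [51, 53, 54, 55, 54, 54, 55, 52, 54, 54, 56, 54, 55, 56, 52, 53, 53, 51, 53, 55, 55, 54, 56, 55, 56, 56, 54, 54, 48, 26, 52, 54, 55, 39, 11, 7, 7, 24, 73, 118, 118, 117, 113, 116, 117, 114, 111, 110, 119, 117, 117, 115, 117, 119, 117]
205 [50, 56, 54, 52, 53, 54, 53, 53, 54, 54, 51, 55, 53, 55, 55, 53, 55, 53, 53, 50, 55, 55, 55, 55, 56, 55, 38, 51, 56, 56, 45, 11, 8, 13, 14, 12, 10, 13, 15, 26, 54, 58, 55, 70, 121, 120, 118, 116, 120, 123, 118, 113, 113, 116, 114]
220 [53, 55, 53, 53, 54, 53, 54, 57, 53, 55, 52, 56, 56, 55, 54, 55, 55, 56, 54, 56, 53, 56, 55, 37, 50, 58, 54, 45, 20, 13, 15, 13, 16, 13, 15,
[... 812 characters left out ...]
59, 56, 57, 56, 57, 56, 57, 56, 45, 47, 57, 56, 50, 31, 14, 11, 12, 13, 12, 14, 10, 16, 19, 22, 23, 24, 54, 58, 59, 56, 55, 56, 59, 57, 59, 60, 61, 59, 61, 62, 60, 63, 59, 61, 60, 63, 63, 63, 65, 54, 27]
295 [52, 54, 54, 53, 54, 56, 55, 57, 57, 47, 37, 46, 55, 55, 42, 18, 9, 0, 6, 3, 7, 15, 9, 37, 53, 55, 52, 58, 107, 117, 115, 112, 113, 111, 114, 112, 114, 111, 110, 112, 111, 114, 118, 118, 116, 112, 113, 113, 111, 115, 116, 110, 115, 112, 117]
310 [53, 54, 53, 57, 51, 56, 52, 45, 45, 57, 57, 51, 32, 14, 11, 13, 13, 9, 11, 8, 23, 45, 51, 54, 49, 53, 95, 114, 108, 109, 111, 115, 118, 115, 111, 107, 108, 111, 112, 111, 108, 103, 109, 114, 112, 118, 117, 117, 114, 115, 120, 115, 114, 114, 112]
```

>>> {"name": "arm_command", "arguments": {"gripper": [8.5, 8.5, 8.5, 8.5, 8.5], "slide": [[-6, -6, 0], [-12, -12, 0], [-18, -18, 0], [-20, -24, 0], [-20, -30, 0]], "turn": [[0, 0, 0], [0, 0, 10], [0, 0, 20], [0, 0, 30], [0, 0, 40]]}}

```text
clock: 0.72
position: [0.2877, 0.3067, 0.2311]
tool_rot: [-3.142, 0.0, 2.138]
force: [0.5, 0.7, 0.6]
grip_width: 0.0852
```

>>> {"name": "arm_command", "arguments": {"gripper": [8.5, 8.5, 8.5, 8.5, 8.5], "slide": [[-6, 0, 0], [-12, 0, 0], [-18, 0.5, 0], [-24, 1, 0], [-30, 1.4, 0]], "turn": [[0, 0, 5], [0, 0, 10], [0, 0, 15], [0, 0, 20], [0, 0, 25]]}}

```text
clock: 1.35
position: [0.4628, 0.0632, 0.2314]
tool_rot: [3.141, -0.0, 1.707]
force: [0.3, 0.8, 0.0]
grip_width: 0.0852
```

>>> {"name": "arm_command", "arguments": {"gripper": [8.5, 8.5, 8.5], "slide": [[-5, 2.5, -2], [-7, 3, -2], [-7, 3, -2]], "turn": [[0, 0, 0], [0, 0, 0], [0, 0, 0]]}}

```text
clock: 1.72
position: [0.5013, -0.0018, 0.2511]
tool_rot: [-3.141, 0.001, 1.707]
force: [-0.4, 0.1, -0.3]
grip_width: 0.0853
```

Run:
```python
from h import *
import pickle
s,p,r=st(); print(p.round(4),r.round(3))
m=vision.camera_model("wrist"); im=vision.grab_frame("wrist"); cv2.imwrite("pics/w1.png",im); pickle.dump(m,open("w1.pkl","wb"))
cv2.imwrite("pics/w1b.png",cv2.convertScaleAbs(im,alpha=1.6))
uv=[(224.5,205),(221.3,220),(218.5,235),(216,250),(207.6,295),(205.2,310)]
P=onz("top",uv,.05); print(P.round(4).tolist()); f=np.polyfit(P[:,0],P[:,1],1); print(f,np.degrees(np.arctan(f[0])))
```

```text
[ 0.5013 -0.0018  0.2511] [-3.141e+00  1.000e-03  1.707e+00]
[[0.6298, 0.0416, 0.05], [0.594, 0.0492, 0.05], [0.5583, 0.0558, 0.05], [0.5227, 0.0617, 0.05], [0.4164, 0.0818, 0.05], [0.3811, 0.0876, 0.05]]
[-0.18410241  0.15813719] -10.431484087610253
```

View pics/w1b.png

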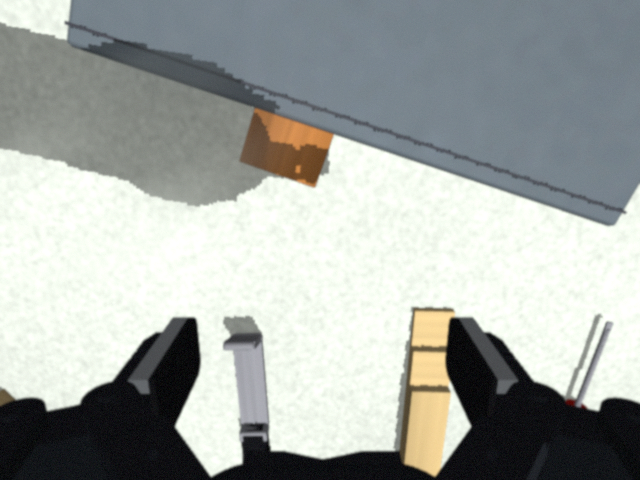

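Wrist view: the unit's near top edge runs from (70,45) to (612,222). The block is at (288,147), the bar's toe at (242,342) with its shank running down to (255,430), and the chock's nose at (433,309) with risers at rows 346 and 387. Now I measure from it.

```bash
cat > m3.py <<'E'
from h import *
import pickle
m=pickle.load(open("w1.pkl","rb")); im=cv2.imread("pics/w1.png"); g=cv2.cvtColor(im,cv2.COLOR_BGR2GRAY).astype(float); hsv=cv2.cvtColor(im,cv2.COLOR_BGR2HSV)
W=lambda uv,z: onz("wrist",uv,z,m)
# unit top outer edge: strongest brightness rise near line, on lit part columns 350-600
pts=[]
for x in range(350,600,5):
    y0=int(45+(x-70)*177/542); col=cv2.GaussianBlur(g[:,x:x+1],(1,5),0)[:,0]; d=np.diff(col[y0-8:y0+10]); k=d.argmax(); pts.append((x,y0-8+k+.5))
pts=np.array(pts); f=np.polyfit(pts[:,0],pts[:,1],1); print("line",f,np.abs(pts[:,1]-np.polyval(f,pts[:,0])).max())
for z in (.165,.172):
    P=W([(70,np.polyval(f,70)),(613,np.polyval(f,613))],z); d=P[1]-P[0]; print(z,P.round(4).tolist(),np.linalg.norm(d),np.degrees(np.arctan2(d[1],d[0])))
br=cv2.inRange(hsv,(3,120,20),(20,255,255)); br[:100]=0; br[200:]=0; br[:,:230]=0;br[:,345:]=0
c=max(cv2.findContours(br,0,1)[0],key=cv2.contourArea); a=cv2.approxPolyDP(c,4,True)[:,0]; print("block",a.tolist(),W(a,.02).round(4).tolist())
print("chock nose",W([(413,309),(453,309)],.008).round(4).tolist(),"riser top",W([(411,347),(448,347)],.018).round(4).tolist(),"riser2",W([(410,387),(449,389)],.028).round(4).tolist())
print("toe",W([(225,345),(260,342)],.045).round(4).tolist(),"handle start",W([(242,430),(268,430)],.007).round(4).tolist())
E
python3 m3.py
```

```text
line [ 0.33419448 22.47310924] 0.5360384153661357
0.165 [[0.3648, 0.0854, 0.165], [0.6593, 0.0327, 0.165]] 0.299134381643612 -10.141258353577326
0.172 [[0.3687, 0.0851, 0.172], [0.6541, 0.034, 0.172]] 0.2899500282939496 -10.141258353577328
block [[256, 108], [253, 123], [265, 127], [270, 142], [262, 167], [314, 185], [332, 134]] [[0.4364, 0.0651, 0.02], [0.435, 0.0527, 0.02], [0.4453, 0.0508, 0.02], [0.4508, 0.0391, 0.02], [0.446, 0.017, 0.02], [0.4927, 0.0075, 0.02], [0.5022, 0.0528, 0.02]]
chock nose [[0.6065, -0.1044, 0.008], [0.6459, -0.099, 0.008]] riser top [[0.6098, -0.1412, 0.018], [0.6464, -0.1362, 0.018]] riser2 [[0.6147, -0.1804, 0.028], [0.6541, -0.1775, 0.028]]
toe [[0.4305, -0.1469, 0.045], [0.4622, -0.1394, 0.045]] handle start [[0.4496, -0.2748, 0.007], [0.478, -0.2709, 0.007]]
```

>>> {"name": "arm_command", "arguments": {"gripper": [8.5, 8.5, 8.5, 8.5, 8.5], "slide": [[-6, -2, 1], [-12, -4, 2], [-18, -6, 3], [-23, -7, 4], [-23, -7, 4]], "turn": [[0, 0, 0], [0, 0, 0], [0, 0, -1.6], [0, 0, -1.6], [0, 0, -1.6]]}}

```text
clock: 2.4
position: [0.4622, -0.2405, 0.2106]
tool_rot: [-3.14, 0.0, 1.733]
force: [0.4, 1.2, -0.3]
grip_width: 0.0852
```

Run:
```python
from h import *
import pickle
s,p,r=st(); print(p.round(4),r.round(3))
m=vision.camera_model("wrist"); im=vision.grab_frame("wrist"); cv2.imwrite("pics/w2.png",im); pickle.dump(m,open("w2.pkl","wb"))
cv2.imwrite("pics/w2b.png",cv2.convertScaleAbs(im,alpha=1.3))
```

```text
[ 0.4622 -0.2405  0.2106] [-3.14   0.     1.733]
```

View pics/w2b.png

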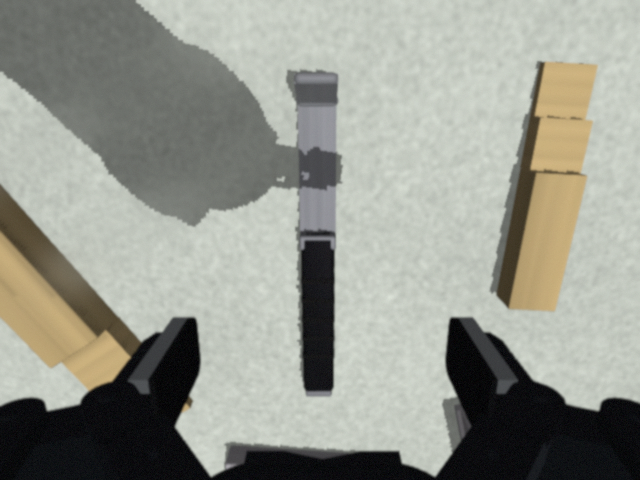

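Wrist view over the bar: toe at (317,75), heel bend at (317,103), handle from (318,236) to (318,395), and the small chock from its nose (568,63) to its tail (532,309). Next, the numbers.

Run:
```python
from h import *
import pickle
m=pickle.load(open("w2.pkl","rb")); W=lambda uv,z: onz("wrist",uv,z,m)
im=cv2.imread("pics/w2.png"); g=cv2.cvtColor(im,cv2.COLOR_BGR2GRAY).astype(float)
print("col",[int(v) for v in g[60:115,317]]); print("start",[int(v) for v in g[225:250,318]]); print("end",[int(v) for v in g[380:405,318]])
for y in (112,210,260,320,370):
    r=g[y,285:355]; d=np.diff(cv2.GaussianBlur(r[None],(5,1),0)[0]); print(y,285+d.argmin()+.5,285+d.argmax()+.5)
hsv=cv2.cvtColor(im,cv2.COLOR_BGR2HSV); t=cv2.inRange(hsv,(10,60,90),(28,255,255)); t[:,:480]=0
c=max(cv2.findContours(t,0,1)[0],key=cv2.contourArea); print(cv2.approxPolyDP(c,5,True)[:,0].tolist())
print("toe top",W([(317,73)],.047),"start",W([(318,236)],.022),W([(318,236)],.007),"end",W([(318,391),(318,395)],.022),W([(318,397)],.0))
print("chock nose",W([(542,63),(596,65)],.008).round(4).tolist(),"tail",W([(511,310),(556,310)],.028).round(4).tolist(),"riser1top",W([(532,118),(591,122)],.018).round(4).tolist(),"riser2 top",W([(532,171),(585,175)],.028).round(4).tolist())
```

```text
col [151, 151, 151, 150, 151, 151, 151, 149, 144, 126, 104, 88, 82, 86, 93, 97, 104, 108, 109, 107, 102, 96, 90, 80, 71, 65, 65, 65, 64, 66, 66, 66, 65, 66, 64, 65, 66, 64, 66, 65, 66, 68, 75, 85, 89, 89, 95, 107, 113, 114, 113, 112, 113, 113, 112]
start [109, 108, 105, 97, 83, 67, 52, 38, 25, 30, 48, 73, 92, 101, 94, 69, 40, 25, 22, 20, 22, 21, 20, 23, 21]
end [13, 17, 15, 14, 14, 15, 15, 16, 17, 24, 44, 72, 96, 102, 101, 107, 127, 148, 158, 159, 159, 159, 158, 156, 155]
112 296.5 335.5
210 296.5 335.5
260 300.5 333.5
320 300.5 333.5
370 302.5 332.5
[[596, 65], [544, 63], [530, 165], [537, 172], [510, 308], [555, 307], [586, 178], [580, 169], [591, 121], [584, 118]]
toe top [[ 0.44277557 -0.14456203  0.047     ]] start [[ 0.46241732 -0.26417713  0.022     ]] [[ 0.46298653 -0.26870822  0.007     ]] end [[ 0.48585609 -0.40997198  0.022     ]
 [ 0.48654126 -0.41423409  0.022     ]] [[ 0.48934924 -0.43315323  0.        ]]
chock nose [[0.6067, -0.1079, 0.008], [0.647, -0.1026, 0.008]] tail [[0.6322, -0.3002, 0.028], [0.6695, -0.2941, 0.028]] riser1top [[0.6067, -0.1477, 0.018], [0.6516, -0.1432, 0.018]] riser2 top [[0.6139, -0.1853, 0.028], [0.6546, -0.1817, 0.028]]
```

>>> {"name": "arm_command", "arguments": {"gripper": [8.5, 8.5, 7.5, 6.5, 6], "slide": [[-5, -0.1, 3], [-10, -0.2, 6], [-14, -0.36, 9], [-14, -0.36, 12.5], [-14, -0.36, 12.5]], "turn": [[0, 10, 0], [0, 20, 0], [0, 30, 0], [0, 30, 0], [0, 30, 0]], "force": 60}}

```text
clock: 3.08
position: [0.4806, -0.3749, 0.0789]
tool_rot: [-3.132, -0.533, 1.731]
force: [-0.5, 0.4, 0.6]
grip_width: 0.06
```

```bash
cat >> h.py <<'E'
def to(P,rot=None,p=None,r=None):
    """slide (cm) and turn (deg) from current pose to TCP P and rotation matrix rot"""
    s,p0,r0=st(); A=R.from_euler("xyz",r0).as_matrix(); sl=A.T@(np.array(P)-p0)*100
    tv=np.zeros(3) if rot is None else np.degrees(R.from_matrix(A.T@rot).as_rotvec())
    print("pos",p0.round(4),"rot",r0.round(3),"F",np.round(s["force"],1),"w",round(s["grip_width"],4),"t",round(s["clock"],2)); print(" slide",sl.round(2),"turn",tv.round(2)); return sl,tv
def toolrot(yaw,tilt):
    """tool x heading yaw (deg), hand leaned back by tilt deg"""
    a=np.radians(yaw); x=np.array([np.cos(a),np.sin(a),0]); z=np.array([0,0,-1.]); t=np.radians(tilt)
    zz=np.sin(t)*x+np.cos(t)*z; xx=np.cos(t)*x-np.sin(t)*z; return np.c_[xx,np.cross(zz,xx),zz]
E
python3 - <<'E'
from h import *
to([.4739,-.3345,.007],toolrot(99.3,30))
E
```

```text
pos [ 0.4806 -0.3749  0.0789] rot [-3.132 -0.533  1.731] F [-0.5  0.4  0.6] w 0.06 t 3.08
 slide [-0.13  0.06  8.28] turn [-0.5  -0.56 -0.11]
```

>>> {"name": "arm_command", "arguments": {"gripper": [6, 6], "slide": [[0, 0, 2], [0, 0, 2]], "turn": [[0, 0, 0], [0, 0, 0]]}}

```text
clock: 3.32
position: [0.4833, -0.3638, 0.0702]
tool_rot: [3.141, -0.524, 1.741]
force: [-0.0, -0.4, 0.0]
grip_width: 0.0604
```

Run:
```python
from h import *
to([.4739,-.3345,.007],toolrot(99.3,30))
```

```text
pos [ 0.4833 -0.3638  0.0702] rot [ 3.141 -0.524  1.741] F [-0.  -0.4  0. ] w 0.0604 t 3.33
 slide [-0.52 -0.43  7.  ] turn [-0.17 -0.01  0.4 ]
```

>>> {"name": "arm_command", "arguments": {"gripper": [6, 6, 6, 6], "slide": [[-0.3, -0.3, 2.5], [-0.5, -0.4, 5], [-0.5, -0.4, 5], [-0.5, -0.4, 5]], "turn": [[0, 0, 0], [0, 0, 0.4], [0, 0, 0.4], [0, 0, 0.4]]}}

```text
clock: 3.82
position: [0.4754, -0.3474, 0.0252]
tool_rot: [-3.139, -0.521, 1.731]
force: [-0.1, -0.8, 1.0]
grip_width: 0.0601
```

Run:
```python
from h import *
to([.4739,-.3345,.007],toolrot(99.3,30))
```

```text
pos [ 0.4754 -0.3474  0.0252] rot [-3.139 -0.521  1.731] F [-0.1 -0.8  1. ] w 0.0601 t 3.83
 slide [0.22 0.06 2.22] turn [-0.07  0.12 -0.1 ]
```

>>> {"name": "arm_command", "arguments": {"gripper": [6, 6, 0, 0, 0], "slide": [[0.2, 0.05, 1.5], [0.2, 0.05, 2.2], [0.2, 0.05, 2.2], [0.2, 0.05, 2.2], [0.2, 0.05, 2.2]], "turn": [[0, 0, 0], [0, 0, 0], [0, 0, 0], [0, 0, 0], [0, 0, 0]], "force": 60}}

```text
clock: 4.45
position: [0.4728, -0.3347, 0.0054]
tool_rot: [-3.138, -0.523, 1.729]
force: [-0.3, -1.1, 3.1]
grip_width: 0.0266
```

Run:
```python
from h import *
to([.4739,-.3345,.007],toolrot(99.3,30))
```

```text
pos [ 0.4728 -0.3347  0.0054] rot [-3.138 -0.523  1.729] F [-0.3 -1.1  3.1] w 0.0266 t 4.45
 slide [ 0.08  0.12 -0.13] turn [-0.1   0.03 -0.2 ]
```

```bash
cat >> h.py <<'E'
YAW=79.8; E0=np.array([.512,.0642]); u=np.array([.984,-.177]); v=np.array([.177,.984])
G=dict(dx=-.1761,dz=.0004,tilt=30.)
def lever(phi,t=0,z=.025,s=-.042,yaw=YAW):
    """tool pose for bar handle-up phi deg, heel axis at unit coords s,t and height z"""
    a=np.radians(phi); h=np.array([np.cos(np.radians(yaw)),np.sin(np.radians(yaw))])
    H=E0+s*u+t*v; f=G["dx"]*np.cos(a)+G["dz"]*np.sin(a); up=-G["dx"]*np.sin(a)+G["dz"]*np.cos(a)
    return np.r_[H+f*h,z+up],toolrot(yaw,G["tilt"]-phi)
E
python3 - <<'E'
from h import *
print(lever(50,-.08,.04)); to(*lever(50,-.08,.04))
E
```

```text
(array([ 0.43652117, -0.11819035,  0.17515754]), array([[ 1.66405224e-01,  9.84195608e-01, -6.05665483e-02],
       [ 9.24841350e-01, -1.77084740e-01, -3.36614723e-01],
       [-3.42020143e-01,  6.93889390e-18, -9.39692621e-01]]))
pos [ 0.4728 -0.3347  0.0054] rot [-3.138 -0.523  1.729] F [-0.3 -1.1  3.1] w 0.0266 t 4.45
 slide [27.5  -0.18 -3.74] turn [ -1.92 -49.45  19.91]
```

>>> {"name": "arm_command", "arguments": {"gripper": [0, 0, 0, 0, 0], "slide": [[0, 0, 0], [0.5, 0, -1], [1.5, 0, -3], [3, 0, -6], [3, 0, -6]], "turn": [[0, 0, 0], [0, 0, 0], [0, 0, 0], [0, 0, 0], [0, 0, 0]], "force": 110}}

```text
clock: 5.08
position: [0.4746, -0.3396, 0.0751]
tool_rot: [-3.141, -0.52, 1.731]
force: [-0.0, 0.1, -6.5]
grip_width: 0.0256
```

Run:
```python
from h import *
to(*lever(50,-.08,.04))
```

```text
pos [ 0.4746 -0.3396  0.0751] rot [-3.141 -0.52   1.731] F [-0.   0.1 -6.5] w 0.0256 t 5.08
 slide [24.47 -0.23  2.47] turn [ -1.73 -49.28  19.92]
```

>>> {"name": "arm_command", "arguments": {"gripper": [0, 0, 0, 0, 0], "slide": [[6, 0, 0], [12, -0.1, 0.5], [18, -0.1, 1], [22, -0.2, 1.8], [24.5, -0.2, 2.5]], "turn": [[0, -9, 4], [-0.7, -19, 8], [-1, -29, 12], [-1.4, -39, 16], [-1.7, -49.3, 19.9]]}}

```text
clock: 5.7
position: [0.4438, -0.1574, 0.1573]
tool_rot: [-3.072, 0.051, 1.51]
force: [0.3, 0.4, -6.9]
grip_width: 0.0254
```

>>> {"name": "arm_command", "arguments": {"gripper": [0, 0], "slide": [[0, 0, 0], [0, 0, 0]], "turn": [[0, 0, 0], [0, 0, 0]]}}

```text
clock: 5.95
position: [0.4442, -0.1586, 0.1569]
tool_rot: [-3.071, 0.049, 1.512]
force: [0.7, -0.5, -7.4]
grip_width: 0.0258
```

Run:
```python
from h import *
to(*lever(50,-.08,.04))
im=vision.grab_frame("side"); cv2.imwrite("pics/s1.png",cv2.convertScaleAbs(im[150:480,150:550],alpha=1.5)); cv2.imwrite("pics/s1r.png",im)
cv2.imwrite("pics/t1r.png",vision.grab_frame("top"))
```

```text
pos [ 0.4442 -0.1586  0.1569] rot [-3.071  0.049  1.512] F [ 0.7 -0.5 -7.4] w 0.0258 t 5.95
 slide [ 3.89 -1.15 -1.95] turn [ -2.66 -16.92   7.31]
```

View pics/s1.png

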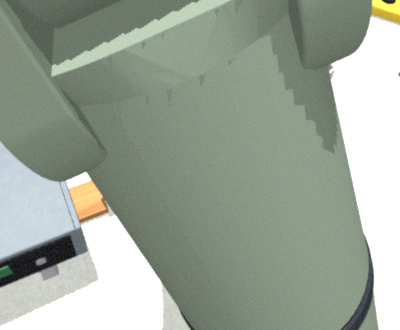

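The side view is blocked by the arm; only the block at (90,200) shows. I go on numerically.

>>> {"name": "arm_command", "arguments": {"gripper": [0, 0, 0, 0, 0], "slide": [[1, -0.3, -0.5], [2, -0.6, -1], [3, -0.9, -1.5], [3.9, -1.15, -1.95], [3.9, -1.15, -1.95]], "turn": [[-0.7, -4, 2], [-1.3, -8.5, 3.7], [-2, -13, 5.5], [-2.66, -16.9, 7.3], [-2.66, -16.9, 7.3]]}}

```text
clock: 6.68
position: [0.4367, -0.1178, 0.1749]
tool_rot: [-3.141, 0.35, 1.393]
force: [0.1, 0.2, -7.3]
grip_width: 0.0257
```

Run:
```python
from h import *
to(*lever(50,-.08,.04)); to(*lever(50,-.06,.028))
print(np.round(bot.observe()["qpos"],2))
im=vision.grab_frame("wrist"); cv2.imwrite("pics/w3.png",cv2.convertScaleAbs(im,alpha=1.5))
```

```text
pos [ 0.4367 -0.1178  0.1749] rot [-3.141  0.35   1.393] F [ 0.1  0.2 -7.3] w 0.0257 t 6.67
 slide [-0.05 -0.01 -0.02] turn [-0.02  0.07  0.02]
pos [ 0.4367 -0.1178  0.1749] rot [-3.141  0.35   1.393] F [ 0.1  0.2 -7.3] w 0.0257 t 6.67
 slide [ 2.24 -0.01  0.43] turn [-0.02  0.07  0.02]
[-0.77  0.54  0.9   2.13 -0.11  0.7  -0.03]
```

View pics/w3.png

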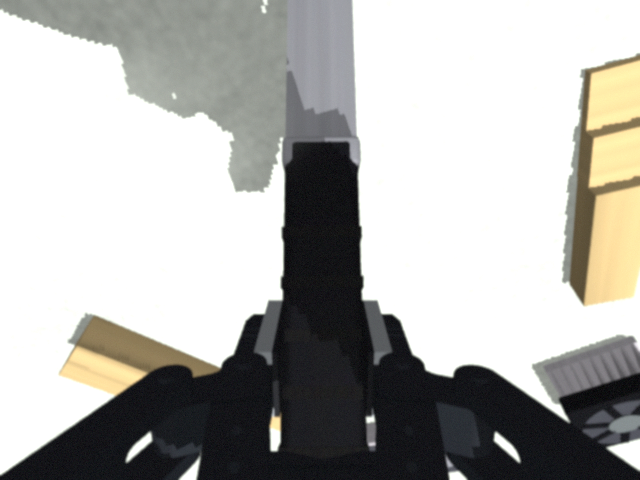

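Wrist view: the bar is held straight in the jaws. The handle collar's front edge is at row 137, columns 284–358, and the shank runs up out of view. I check that against the model for slip.

```bash
cat >> h.py <<'E'
def barpts(phi,t,z,pts,s=-.042,yaw=YAW):
    a=np.radians(phi); h=np.array([np.cos(np.radians(yaw)),np.sin(np.radians(yaw)),0]); k=np.array([0,0,1.])
    bx=np.cos(a)*h-np.sin(a)*k; bz=np.sin(a)*h+np.cos(a)*k; by=np.cross(bz,bx); H=np.r_[E0+s*u+t*v,z]
    return np.array([H+p[0]*bx+p[1]*by+(p[2]-.005)*bz for p in pts])
E
python3 - <<'E'
from h import *
for ph in (47,50,53):
    # keep TCP fixed, vary bar pitch
    P,_=lever(50,-.08,.04); P2,_=lever(ph,-.08,.04); B=barpts(ph,-.08,.04,[(-.105,.014,.022),(-.105,-.014,.022),(-.105,.015,.007),(-.105,-.015,.007)])+(P-P2)
    print(ph,proj("wrist",B).round(1).tolist())
E
```

```text
47 [[283.2, 123.1], [361.1, 123.1], [284.1, 139.7], [360.2, 139.7]]
50 [[284.1, 125.6], [360.2, 125.5], [284.9, 143.4], [359.4, 143.4]]
53 [[285.0, 128.4], [359.3, 128.4], [285.7, 147.4], [358.7, 147.4]]
```

Run:
```python
from h import *
to(*lever(50,-.05,.027)); to(*lever(50,0,.027))
```

```text
pos [ 0.4366 -0.1188  0.175 ] rot [-3.141  0.349  1.392] F [-0.2 -0.5 -7.7] w 0.0259 t 6.72
 slide [ 3.31 -0.02  0.16] turn [-0.04  0.01 -0.04]
pos [ 0.4366 -0.1188  0.175 ] rot [-3.141  0.349  1.392] F [-0.2 -0.5 -7.7] w 0.0259 t 6.72
 slide [ 8.01 -0.02 -1.55] turn [-0.04  0.01 -0.04]
```

>>> {"name": "arm_command", "arguments": {"gripper": [0, 0, 0, 0, 0], "slide": [[1.6, 0, 0.1], [3.3, 0, 0.15], [5, 0, -0.45], [6, 0, -0.8], [6, 0, -0.8]], "turn": [[0, 0, 0], [0, 0, 0], [0, 0, 0], [0, 0, 0], [0, 0, 0]]}}

```text
clock: 7.35
position: [0.4479, -0.0604, 0.1624]
tool_rot: [3.14, 0.349, 1.391]
force: [0.3, -4.6, 4.0]
grip_width: 0.0258
```

Run:
```python
from h import *
to(*lever(50,0,.027))
```

```text
pos [ 0.4479 -0.0604  0.1624] rot [3.14  0.349 1.391] F [ 0.3 -4.6  4. ] w 0.0258 t 7.35
 slide [ 1.99 -0.1  -0.7 ] turn [ 0.04  0.01 -0.1 ]
```

>>> {"name": "arm_command", "arguments": {"gripper": [0, 0], "slide": [[-0.14, 0, -0.38], [-0.14, 0, -0.38]], "turn": [[0, 0, 0], [0, 0, 0]]}}

```text
clock: 7.6
position: [0.4472, -0.0602, 0.1663]
tool_rot: [3.141, 0.349, 1.391]
force: [-0.1, -0.8, -7.1]
grip_width: 0.0252
```

Run:
```python
from h import *
to(*lever(50,0,.027))
cv2.imwrite("pics/t2r.png",vision.grab_frame("top"))
a=cv2.imread("pics/t1r.png"); b=cv2.imread("pics/t2r.png"); c=cv2.imread("pics/top0.png")
o=[cv2.resize(i[220:340,160:360],None,fx=2.6,fy=2.4,interpolation=2) for i in (c,b)]
cv2.imwrite("pics/t2c.png",cv2.convertScaleAbs(np.vstack(o),alpha=1.8)); print(np.vstack(o).shape)
```

```text
pos [ 0.4472 -0.0602  0.1663] rot [3.141 0.349 1.391] F [-0.1 -0.8 -7.1] w 0.0252 t 7.6
 slide [ 2.12 -0.03 -0.33] turn [-0.   -0.02 -0.08]
(576, 520, 3)
```

View pics/t2c.png

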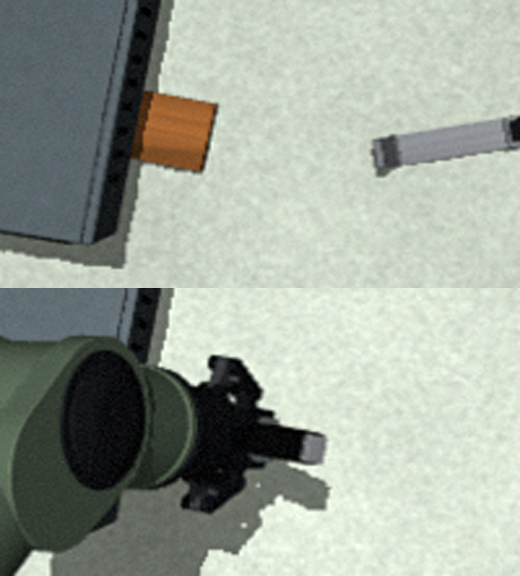

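Top crop: the arm hides the block. The handle end at (312,447) is in line, and the contact has cleared. I insert a little lower while watching the force.

>>> {"name": "arm_command", "arguments": {"gripper": [0, 0, 0, 0, 0], "slide": [[0.03, 0, 0.1], [0.5, 0, -0.08], [1, 0, -0.26], [1.5, 0, -0.45], [1.5, 0, -0.45]], "turn": [[0, 0, 0], [0, 0, 0], [0, 0, 0], [0, 0, 0], [0, 0, 0]]}}

```text
clock: 8.28
position: [0.4502, -0.0443, 0.1653]
tool_rot: [3.141, 0.349, 1.392]
force: [0.7, 0.4, -7.3]
grip_width: 0.0255
```

Run:
```python
from h import *
to(*lever(50,0,.027))
```

```text
pos [ 0.4502 -0.0443  0.1653] rot [3.141 0.349 1.392] F [ 0.7  0.4 -7.3] w 0.0255 t 8.28
 slide [ 0.56 -0.04  0.13] turn [ 0.03  0.   -0.02]
```

>>> {"name": "arm_command", "arguments": {"gripper": [0, 0, 0], "slide": [[0.47, 0, -0.17], [0.47, 0, -0.17], [0.47, 0, -0.17]], "turn": [[0, 0, 0], [0, 0, 0], [0, 0, 0]]}}

```text
clock: 8.65
position: [0.4509, -0.04, 0.1654]
tool_rot: [3.141, 0.349, 1.392]
force: [-0.2, 0.5, -6.4]
grip_width: 0.0255
```

>>> {"name": "arm_command", "arguments": {"gripper": [0, 0], "slide": [[0.03, 0, 0.1], [0.03, 0, 0.1]], "turn": [[0, 0, 0], [0, 0, 0]]}}

```text
clock: 8.9
position: [0.4508, -0.0408, 0.1646]
tool_rot: [3.141, 0.35, 1.391]
force: [-1.2, -4.3, 3.8]
grip_width: 0.0255
```

>>> {"name": "arm_command", "arguments": {"gripper": [0, 0], "slide": [[0.03, 0, 0.09], [0.03, 0, 0.09]], "turn": [[0, 0, 0], [0, 0, 0]]}}

```text
clock: 9.15
position: [0.4508, -0.0415, 0.164]
tool_rot: [3.141, 0.351, 1.39]
force: [-3.0, -9.3, 12.5]
grip_width: 0.0258
```

Run:
```python
from h import *
to(*lever(50,0,.027))
```

```text
pos [ 0.4508 -0.0415  0.164 ] rot [3.141 0.351 1.39 ] F [-3.  -9.3 12.5] w 0.0258 t 9.15
 slide [ 0.25 -0.05  0.11] turn [ 0.01  0.09 -0.14]
```

Run:
```python
from h import *
from scipy.optimize import least_squares
im=cv2.imread("pics/w3.png"); g=cv2.cvtColor(im,cv2.COLOR_BGR2GRAY).astype(float)
# camera pose in tool frame, from now
m=dict(vision.camera_model("wrist")); s,p,r=st(); A=np.eye(4);A[:3,:3]=R.from_euler("xyz",r).as_matrix();A[:3,3]=p
C=np.linalg.inv(A)@np.array(m["T"])
T3=np.eye(4);T3[:3,:3]=R.from_euler("xyz",[-3.141,.35,1.393]).as_matrix();T3[:3,3]=[.4367,-.1178,.1749]; m["T"]=T3@C
print("cam in tool",C.round(4).tolist())
E_=[]
for y in (10,30,50,70):
    row=cv2.GaussianBlur(g[y:y+1],(5,1),0)[0]; d=np.diff(row); r_=340+d[340:370].argmax()+.5; l=275+d[275:300].argmin()+.5; E_.append((y,l,r_)); 
print(E_,[int(x) for x in g[10,278:300]],[int(x) for x in g[10,340:365]])
for ph in (48,50,52,54,56):
    P,_=lever(50,-.08,.04);P2,_=lever(ph,-.08,.04); out=[]
    xs=np.linspace(-.105,-.02,80)
    for sgn in (1,-1):
        q=proj("wrist",barpts(ph,-.08,.04,[(x,sgn*.015,.007) for x in xs])+(P-P2),m); out.append([np.interp(y,q[::-1,1],q[::-1,0]).round(1) for y in (10,30,50,70)])
    print(ph,out, [round(b-a,1) for a,b in zip(*out)])
s=bot.observe(); print(np.round(s["moment"],3),np.round(s["force"],2))
```

```text
cam in tool [[0.0003, -0.9541, -0.2996, 0.0772], [1.0, -0.0001, 0.0013, -0.0003], [-0.0012, -0.2996, 0.9541, -0.1421], [0.0, 0.0, 0.0, 1.0]]
[(10, np.float64(275.5), np.float64(351.5)), (30, np.float64(294.5), np.float64(352.5)), (50, np.float64(293.5), np.float64(353.5)), (70, np.float64(285.5), np.float64(354.5))] [145, 144, 144, 144, 144, 148, 150, 148, 150, 153, 155, 155, 156, 153, 156, 156, 154, 153, 153, 151, 151, 153] [159, 162, 160, 161, 160, 162, 160, 160, 159, 158, 159, 170, 208, 252, 255, 255, 255, 255, 255, 255, 255, 255, 255, 255, 255]
48 [[np.float64(287.0), np.float64(286.7), np.float64(286.4), np.float64(286.0)], [np.float64(357.9), np.float64(358.2), np.float64(358.6), np.float64(358.9)]] [np.float64(70.9), np.float64(71.5), np.float64(72.2), np.float64(72.9)]
50 [[np.float64(288.1), np.float64(287.6), np.float64(287.2), np.float64(286.8)], [np.float64(356.9), np.float64(357.3), np.float64(357.7), np.float64(358.1)]] [np.float64(68.8), np.float64(69.7), np.float64(70.5), np.float64(71.3)]
52 [[np.float64(289.1), np.float64(288.6), np.float64(288.1), np.float64(287.6)], [np.float64(355.8), np.float64(356.3), np.float64(356.8), np.float64(357.3)]] [np.float64(66.7), np.float64(67.7), np.float64(68.7), np.float64(69.7)]
54 [[np.float64(290.1), np.float64(289.5), np.float64(289.0), np.float64(288.4)], [np.float64(354.8), np.float64(355.4), np.float64(355.9), np.float64(356.4)]] [np.float64(64.7), np.float64(65.9), np.float64(66.9), np.float64(68.0)]
56 [[np.float64(291.1), np.float64(290.5), np.float64(289.9), np.float64(289.3)], [np.float64(353.8), np.float64(354.4), np.float64(355.0), np.float64(355.6)]] [np.float64(62.7), np.float64(63.9), np.float64(65.1), np.float64(66.3)]
[-2.078  0.906  0.088] [-3.04 -9.32 12.5 ]
```

The shank's perspective and the contact height agree that the bar drooped about 2.7° in the grip. So the heel sits about 7 mm short of the wall line. I correct the model and the pose.

```bash
echo 'G["tilt"]=27.3' >> h.py
python3 - <<'E'
from h import *
to(*lever(52.7,-.0005,.027)); to(*lever(52.7,-.0005,.025))
E
```

```text
pos [ 0.4508 -0.0415  0.164 ] rot [3.141 0.351 1.39 ] F [-3.  -9.3 12.5] w 0.0258 t 9.15
 slide [ 0.64 -0.05 -0.58] turn [ 0.   -5.31 -0.14]
pos [ 0.4508 -0.0415  0.164 ] rot [3.141 0.351 1.39 ] F [-3.  -9.3 12.5] w 0.0258 t 9.15
 slide [ 0.71 -0.05 -0.4 ] turn [ 0.   -5.31 -0.14]
```

```bash
echo 'G["tilt"]=32.7' >> h.py
python3 - <<'E'
from h import *
to(*lever(52.7,-.0005,.027)); to(*lever(52.7,-.0005,.025))
E
```

```text
pos [ 0.4508 -0.0415  0.164 ] rot [3.141 0.351 1.39 ] F [-3.  -9.3 12.5] w 0.0258 t 9.15
 slide [ 0.64 -0.05 -0.58] turn [ 0.01  0.09 -0.14]
pos [ 0.4508 -0.0415  0.164 ] rot [3.141 0.351 1.39 ] F [-3.  -9.3 12.5] w 0.0258 t 9.15
 slide [ 0.71 -0.05 -0.4 ] turn [ 0.01  0.09 -0.14]
```

>>> {"name": "arm_command", "arguments": {"gripper": [0, 0, 0, 0, 0], "slide": [[-0.14, 0, -0.38], [0.1, 0, -0.47], [0.35, 0, -0.55], [0.5, 0, -0.6], [0.5, 0, -0.6]], "turn": [[0, 0, 0], [0, 0, 0], [0, 0, 0], [0, 0, 0], [0, 0, 0]]}}

```text
clock: 9.78
position: [0.4521, -0.0333, 0.1673]
tool_rot: [3.141, 0.349, 1.392]
force: [-0.2, -0.2, -7.7]
grip_width: 0.0258
```

Run:
```python
from h import *
to(*lever(52.7,-.0005,.025)); to(*lever(48.7,-.0005,.025))
print(np.round(bot.observe()["qpos"],2))
```

```text
pos [ 0.4521 -0.0333  0.1673] rot [3.141 0.349 1.392] F [-0.2 -0.2 -7.7] w 0.0258 t 9.78
 slide [ 0.03 -0.03  0.19] turn [ 0.02  0.02 -0.04]
pos [ 0.4521 -0.0333  0.1673] rot [3.141 0.349 1.392] F [-0.2 -0.2 -7.7] w 0.0258 t 9.78
 slide [-0.6  -0.03  1.25] turn [ 0.02  4.02 -0.04]
[-0.92  0.59  0.88  2.09 -0.16  0.76 -0.16]
```

Run:
```python
from h import *
P,A=lever(52.7)
for d in (2,4,6,8,10,12,-2,-4,-6,-8,-10):
    Q,_=lever(52.7-d); print(d,(A.T@(Q-P)*100).round(2))
```

```text
2 [-0.32  0.    0.52]
4 [-0.63  0.    1.06]
6 [-0.92  0.    1.6 ]
8 [-1.18 -0.    2.15]
10 [-1.43  0.    2.71]
12 [-1.66  0.    3.29]
-2 [ 0.34  0.   -0.51]
-4 [ 0.7   0.   -1.01]
-6 [ 1.08 -0.   -1.49]
-8 [ 1.47 -0.   -1.97]
-10 [ 1.88  0.   -2.42]
```

>>> {"name": "arm_command", "arguments": {"gripper": [0, 0], "slide": [[0.03, -0.03, 0.15], [0.03, -0.03, 0.19]], "turn": [[0, 0, 0], [0, 0, 0]]}}

```text
clock: 10.02
position: [0.4516, -0.0339, 0.1654]
tool_rot: [3.141, 0.349, 1.391]
force: [-0.8, -0.1, -6.9]
grip_width: 0.0257
```

>>> {"name": "arm_command", "arguments": {"gripper": [0, 0, 0, 0, 0], "slide": [[-0.32, 0, 0.52], [-0.63, 0, 1.06], [-0.92, 0, 1.6], [-1.18, 0, 2.15], [-1.43, 0, 2.71]], "turn": [[0, 2, 0], [0, 4, 0], [0, 6, 0], [0, 8, 0], [0, 10, 0]]}}

```text
clock: 10.65
position: [0.4476, -0.0566, 0.1449]
tool_rot: [3.141, 0.174, 1.391]
force: [-0.8, -0.8, -4.8]
grip_width: 0.0258
```

Run:
```python
from h import *
to(*lever(42.7,-.0005,.025))
```

```text
pos [ 0.4476 -0.0566  0.1449] rot [3.141 0.174 1.391] F [-0.8 -0.8 -4.8] w 0.0258 t 10.65
 slide [ 0.07 -0.01  0.01] turn [ 0.04 -0.03 -0.08]
```

>>> {"name": "arm_command", "arguments": {"gripper": [0, 0, 0, 0], "slide": [[-0.32, 0, 0.52], [-0.63, 0, 1.06], [-0.92, 0, 1.6], [-0.92, 0, 1.6]], "turn": [[0, 2, 0], [0, 4, 0], [0, 6, 0], [0, 6, 0]]}}

```text
clock: 11.15
position: [0.4454, -0.0688, 0.1309]
tool_rot: [3.141, 0.07, 1.39]
force: [-1.3, -4.1, 0.8]
grip_width: 0.0257
```

Run:
```python
from h import *
to(*lever(36.7,-.0005,.025))
```

```text
pos [ 0.4454 -0.0688  0.1309] rot [3.141 0.07  1.39 ] F [-1.3 -4.1  0.8] w 0.0257 t 11.15
 slide [ 0.13 -0.    0.02] turn [ 0.03  0.02 -0.18]
```

>>> {"name": "arm_command", "arguments": {"gripper": [0, 0, 0, 0, 0], "slide": [[-0.32, 0, 0.52], [-0.63, 0, 1.06], [-0.92, 0, 1.6], [-1.18, 0, 2.15], [-1.43, 0, 2.71]], "turn": [[0, 2, 0], [0, 4, 0], [0, 6, 0], [0, 8, 0], [0, 10, 0]]}}

```text
clock: 11.78
position: [0.4432, -0.0845, 0.1051]
tool_rot: [3.14, -0.104, 1.392]
force: [-2.6, -6.6, 10.9]
grip_width: 0.0257
```

Run:
```python
from h import *
to(*lever(26.7,-.0005,.025))
```

```text
pos [ 0.4432 -0.0845  0.1051] rot [ 3.14  -0.104  1.392] F [-2.6 -6.6 10.9] w 0.0257 t 11.78
 slide [ 0.08 -0.06  0.07] turn [ 0.11  0.05 -0.04]
```

>>> {"name": "arm_command", "arguments": {"gripper": [0, 0, 0, 0, 0], "slide": [[-0.32, 0, 0.52], [-0.63, 0, 1.06], [-0.92, 0, 1.6], [-1.18, 0, 2.15], [-1.43, 0, 2.71]], "turn": [[0, 2, 0], [0, 4, 0], [0, 6, 0], [0, 8, 0], [0, 10, 0]]}}

```text
clock: 12.4
position: [0.4411, -0.097, 0.0765]
tool_rot: [3.139, -0.277, 1.391]
force: [-7.2, -14.1, 11.9]
grip_width: 0.0258
```

Run:
```python
from h import *
to(*lever(16.7,-.0005,.025))
```

```text
pos [ 0.4411 -0.097   0.0765] rot [ 3.139 -0.277  1.391] F [ -7.2 -14.1  11.9] w 0.0258 t 12.4
 slide [ 0.19 -0.08  0.1 ] turn [ 0.15  0.15 -0.07]
```

>>> {"name": "arm_command", "arguments": {"gripper": [0, 0, 0, 0], "slide": [[-0.42, -0.05, 0.52], [-0.8, -0.1, 1.06], [-1.12, -0.1, 1.6], [-1.4, -0.1, 2.15]], "turn": [[0, 2, 0], [0, 4, 0], [0, 6, 0], [0, 8, 0]]}}

```text
clock: 12.9
position: [0.4392, -0.1033, 0.0518]
tool_rot: [3.14, -0.417, 1.392]
force: [-1.3, -6.9, 7.0]
grip_width: 0.0252
```

Run:
```python
from h import *
to(*lever(8.7,-.0005,.025))
```

```text
pos [ 0.4392 -0.1033  0.0518] rot [ 3.14  -0.417  1.392] F [-1.3 -6.9  7. ] w 0.0252 t 12.9
 slide [ 0.3  -0.    0.11] turn [ 0.14  0.08 -0.04]
```

>>> {"name": "arm_command", "arguments": {"gripper": [0, 0, 0, 0], "slide": [[-0.4, 0, 0.52], [-0.72, 0, 1.06], [-1.02, 0, 1.6], [-1.02, 0, 1.6]], "turn": [[0, 2, 0], [0, 4, 0], [0, 6, 0], [0, 6, 0]]}}

```text
clock: 13.4
position: [0.4382, -0.1059, 0.0324]
tool_rot: [-3.141, -0.522, 1.39]
force: [1.3, -6.5, -0.5]
grip_width: 0.0254
```

Run:
```python
from h import *
to(*lever(2.7,-.0005,.025)); to(*lever(0,-.0005,.025))
```

```text
pos [ 0.4382 -0.1059  0.0324] rot [-3.141 -0.522  1.39 ] F [ 1.3 -6.5 -0.5] w 0.0254 t 13.4
 slide [0.42 0.06 0.09] turn [ 0.07  0.1  -0.12]
pos [ 0.4382 -0.1059  0.0324] rot [-3.141 -0.522  1.39 ] F [ 1.3 -6.5 -0.5] w 0.0254 t 13.4
 slide [-0.01  0.06  0.8 ] turn [ 0.07  2.8  -0.12]
```

>>> {"name": "arm_command", "arguments": {"gripper": [0, 0, 0], "slide": [[-0.25, 0, 0.4], [-0.47, 0, 0.79], [-0.47, 0, 0.79]], "turn": [[0, 1.5, 0], [0, 3, 0], [0, 3, 0]]}}

```text
clock: 13.78
position: [0.4383, -0.1064, 0.0235]
tool_rot: [3.141, -0.573, 1.391]
force: [-0.2, -9.6, 2.2]
grip_width: 0.0258
```

Run:
```python
from h import *
to(*lever(0,-.0005,.025))
```

```text
pos [ 0.4383 -0.1064  0.0235] rot [ 3.141 -0.573  1.391] F [-0.2 -9.6  2.2] w 0.0258 t 13.78
 slide [0.47 0.03 0.08] turn [ 0.11 -0.12 -0.08]
```

>>> {"name": "arm_command", "arguments": {"gripper": [0, 0], "slide": [[-0.1, 0, 0.17], [-0.1, 0, 0.17]], "turn": [[0, 0.5, 0], [0, 0.5, 0]]}}

```text
clock: 14.02
position: [0.4385, -0.1064, 0.0219]
tool_rot: [3.14, -0.581, 1.392]
force: [-2.0, -12.3, 5.9]
grip_width: 0.0259
```

>>> {"name": "arm_command", "arguments": {"gripper": [0, 0], "slide": [[-0.1, 0, 0.17], [-0.1, 0, 0.17]], "turn": [[0, 0.5, 0], [0, 0.5, 0]]}}

```text
clock: 14.28
position: [0.4386, -0.1065, 0.02]
tool_rot: [3.14, -0.589, 1.392]
force: [-1.0, -13.0, 7.2]
grip_width: 0.0255
```

>>> {"name": "arm_command", "arguments": {"gripper": [0, 0], "slide": [[-0.06, 0, -0.28], [-0.06, 0, -0.28]], "turn": [[0, -0.5, 0], [0, -0.5, 0]]}}

```text
clock: 14.52
position: [0.4381, -0.1067, 0.0222]
tool_rot: [3.14, -0.583, 1.393]
force: [3.4, -2.7, 2.9]
grip_width: 0.0256
```

Run:
```python
from h import *
to(*lever(0,-.0005,.025))
for c in ("wrist","top","side"): cv2.imwrite(f"pics/{c}4.png",vision.grab_frame(c))
w=cv2.imread("pics/wrist4.png"); sd=cv2.imread("pics/side4.png"); sd0=cv2.imread("pics/side0.png")
a=cv2.resize(w,(400,300)); b=sd[330:480,0:300]; b=cv2.resize(b,(400,200)); c=cv2.resize(sd0[330:480,0:300],(400,200)); 
L=np.vstack([a,cv2.resize(cv2.imread("pics/top4.png")[180:360,150:450],(400,240))]); Rr=np.vstack([b,c,np.zeros((140,400,3),np.uint8)])
cv2.imwrite("pics/m4.png",cv2.convertScaleAbs(np.hstack([L,Rr]),alpha=1.5))
```

```text
pos [ 0.4381 -0.1067  0.0222] rot [ 3.14  -0.583  1.393] F [ 3.4 -2.7  2.9] w 0.0256 t 14.53
 slide [ 0.56  0.05 -0.01] turn [ 0.07 -0.73  0.02]
```

View pics/m4.png

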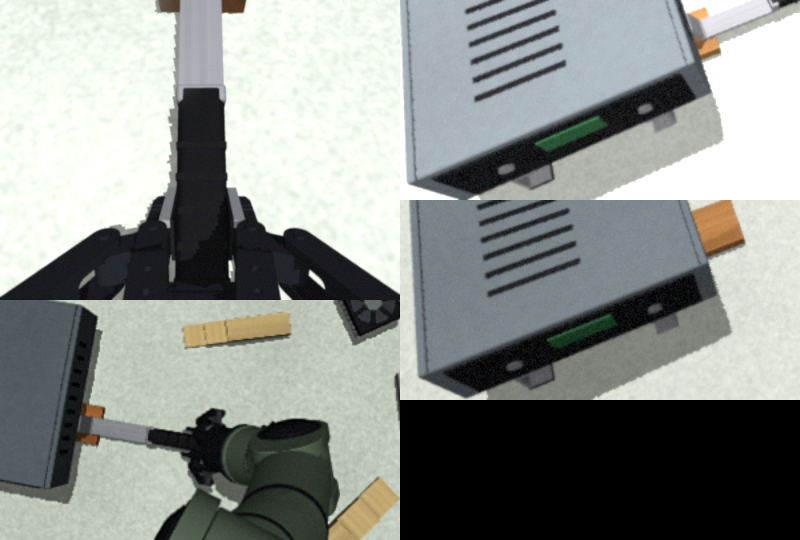

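The mosaic shows the bar pointing into the unit. In the top part the block now sticks out only about 22–28 mm, with its near edge at (104,425), so it was pushed about 34 mm further under the overhang by the drooped heel. The heel still rests on it, with about 28 mm of block behind. I ease off and let go, watching that it holds.

>>> {"name": "arm_command", "arguments": {"gripper": [0, 0, 0], "slide": [[0.1, 0, -0.15], [0.15, 0, -0.23], [0.15, 0, -0.23]], "turn": [[0, -0.4, 0], [0, -0.8, 0], [0, -0.8, 0]]}}

```text
clock: 15.05
position: [0.4377, -0.1065, 0.0248]
tool_rot: [3.141, -0.571, 1.393]
force: [4.7, 2.2, 2.6]
grip_width: 0.0253
```

>>> {"name": "arm_command", "arguments": {"gripper": [0, 0, 0], "slide": [[0, 0, 0], [0, 0, 0], [0, 0, 0]], "turn": [[0, 0, 0], [0, 0, 0], [0, 0, 0]], "force": 20}}

```text
clock: 15.42
position: [0.4377, -0.1064, 0.0248]
tool_rot: [3.141, -0.571, 1.392]
force: [5.2, 1.6, 3.3]
grip_width: 0.0258
```

>>> {"name": "arm_command", "arguments": {"gripper": [3.2, 3.6, 4.5, 6, 6], "slide": [[0, 0, 0], [0, 0, 0], [0, 0, 0], [0, 0, 0], [0, 0, 0]], "turn": [[0, 0, 0], [0, 0, 0], [0, 0, 0], [0, 0, 0], [0, 0, 0]]}}

```text
clock: 16.05
position: [0.4375, -0.1069, 0.0246]
tool_rot: [3.141, -0.571, 1.392]
force: [-0.5, 0.6, -0.6]
grip_width: 0.0601
```

Run:
```python
from h import *
to(*lever(0,-.0005,.025))
w=vision.grab_frame("wrist"); cv2.imwrite("pics/wrist5.png",w); a=cv2.imread("pics/wrist4.png")
for n,i in (("4",a),("5",w)):
    g=cv2.cvtColor(i,cv2.COLOR_BGR2GRAY).astype(float)
    print(n,[int(x) for x in g[120:165,322]],[int(x) for x in g[60,270:370:2]])
```

```text
pos [ 0.4375 -0.1069  0.0246] rot [ 3.141 -0.571  1.392] F [-0.5  0.6 -0.6] w 0.0601 t 16.05
 slide [0.46 0.1  0.2 ] turn [ 0.06  0.01 -0.03]
4 [111, 111, 111, 112, 112, 112, 112, 112, 111, 112, 112, 112, 113, 111, 106, 104, 105, 112, 113, 104, 82, 50, 27, 23, 21, 19, 19, 20, 19, 20, 21, 18, 23, 17, 21, 21, 18, 20, 22, 20, 18, 21, 20, 19, 19] [169, 168, 165, 161, 146, 101, 95, 98, 103, 113, 115, 115, 115, 112, 112, 112, 112, 111, 113, 114, 116, 115, 114, 114, 114, 112, 112, 111, 111, 114, 114, 118, 117, 117, 116, 115, 117, 115, 115, 115, 115, 115, 116, 151, 163, 165, 165, 168, 171, 171]
5 [113, 113, 112, 113, 112, 112, 115, 114, 114, 114, 112, 109, 106, 106, 111, 114, 112, 94, 60, 28, 17, 19, 20, 22, 20, 18, 18, 20, 19, 22, 22, 21, 20, 17, 21, 18, 16, 20, 19, 19, 19, 16, 15, 20, 16] [170, 169, 167, 165, 160, 119, 96, 98, 100, 112, 116, 114, 115, 112, 111, 112, 112, 112, 112, 115, 117, 115, 115, 115, 113, 113, 111, 112, 113, 113, 113, 117, 117, 117, 118, 116, 117, 117, 117, 115, 116, 116, 116, 131, 161, 165, 165, 167, 169, 173]
```

>>> {"name": "arm_command", "arguments": {"gripper": [6, 6, 7, 8, 8], "slide": [[0, 0, -2], [0, 0, -6], [0, 0, -10], [0, 0, -10], [0, 0, -10]], "turn": [[0, 0, 0], [0, 0, 0], [0, 0, 0], [0, 0, 0], [0, 0, 0]]}}

```text
clock: 16.73
position: [0.4279, -0.1594, 0.1084]
tool_rot: [3.141, -0.571, 1.393]
force: [0.5, 0.8, -0.3]
grip_width: 0.0802
```

```bash
cat >> h.py <<'E'
def grasp_chock(back=0.,z=.008): 
    A=toolrot(97.1,25); return np.array([.6474,-.2692,z])-back*A[:,2],A
E
python3 - <<'E'
from h import *
to(*grasp_chock(.09))
for c in ("top","side"): cv2.imwrite(f"pics/{c}6.png",vision.grab_frame(c))
t=cv2.imread("pics/top6.png"); s=cv2.imread("pics/side6.png")
a=cv2.resize(t[220:330,170:390],None,fx=2.7,fy=2.7,interpolation=2); b=cv2.resize(s[200:440,80:350],None,fx=1.2,fy=1.2)
o=np.zeros((600,780,3),np.uint8); o[:a.shape[0],:a.shape[1]]=a; o[300:300+b.shape[0],:b.shape[1]]=b
cv2.imwrite("pics/m6.png",cv2.convertScaleAbs(o,alpha=1.6))
E
```

```text
pos [ 0.4279 -0.1594  0.1084] rot [ 3.141 -0.571  1.393] F [ 0.5  0.8 -0.3] w 0.0802 t 16.73
 slide [-9.89 24.69 -4.11] turn [  8.39  -7.65 -15.18]
```

View pics/m6.png

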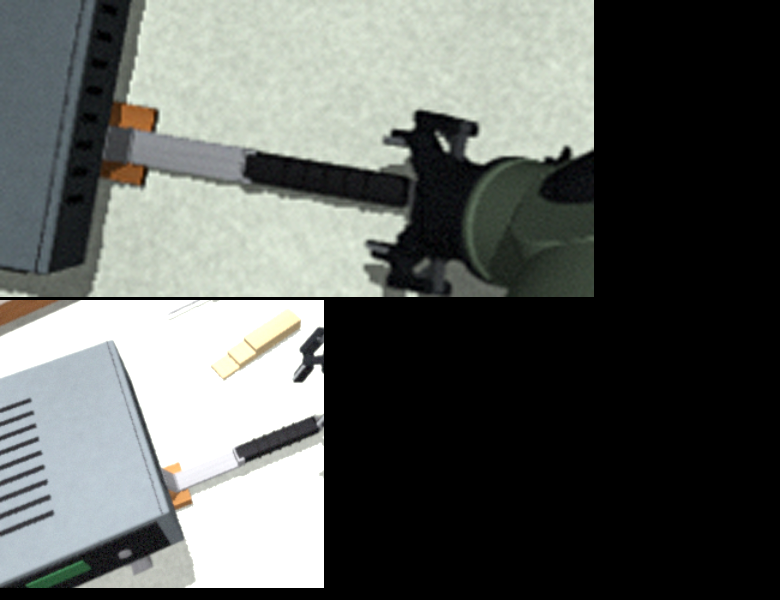

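The bar alone holds the unit up: handle at (330,180), heel bend at (118,147) at the wall, block under it. I measure the wall line now and approach the chock.

Run:
```python
from h import *
g=cv2.cvtColor(cv2.imread("pics/top6.png"),6).astype(float); g0=cv2.cvtColor(cv2.imread("pics/top0.png"),6).astype(float)
for n,q,z in (("0",g0,.05),("6",g,.062)):
    uv=[]
    for y in (200,205,210,215,220,225,230,235,240,245,250,295,300,305,310):
        r=q[y]; k=[x for x in range(200,232) if r[x]<30 and r[x+1]>=30 and r[x+2]>38][-1:]
        if k: uv.append((k[0]+(30-r[k[0]])/(r[k[0]+1]-r[k[0]])+.5,y))
    P=onz("top",uv,z); f=np.polyfit(P[:,0],P[:,1],1); f2=np.polyfit([a[1] for a in uv],[a[0] for a in uv],1); print(n,len(uv),f,np.polyval(f,.512),np.degrees(np.arctan(f[0])),np.abs(P[:,1]-np.polyval(f,P[:,0])).max(), np.polyval(f2,240))
    # -x end top edge corner rows
print([int(v) for v in g0[310:330,150]],[int(v) for v in g[310:330,150]])
```

```text
0 15 [-0.17901312  0.15448726] 0.0628325467447167 -10.149194604380266 0.0011213376544142728 218.16683182913408
6 15 [-0.1797689   0.16091042] 0.06886874750799278 -10.191147702578412 0.000766263264736694 214.60354085348354
[54, 54, 56, 46, 24, 33, 58, 56, 55, 54, 51, 50, 93, 117, 116, 117, 115, 113, 116, 113] [62, 60, 62, 59, 42, 28, 53, 67, 68, 64, 58, 58, 59, 105, 133, 132, 131, 129, 132, 129]
```

>>> {"name": "arm_command", "arguments": {"gripper": [8, 8, 8, 8, 8], "slide": [[-2, 4.5, -3], [-4, 9, -5], [-6, 14, -6], [-8, 19, -6], [-9.9, 24.7, -4.1]], "turn": [[0, 0, 0], [2, -2, -4], [4, -4, -8], [6, -6, -12], [8.4, -7.6, -15.2]]}}

```text
clock: 17.45
position: [0.653, -0.3088, 0.0899]
tool_rot: [3.141, -0.435, 1.696]
force: [0.4, -0.1, -0.2]
grip_width: 0.0796
```

>>> {"name": "arm_command", "arguments": {"gripper": [8, 8], "slide": [[0, 0, 0], [0, 0, 0]], "turn": [[0, 0, 0], [0, 0, 0]]}}

```text
clock: 17.7
position: [0.6507, -0.307, 0.0887]
tool_rot: [-3.14, -0.438, 1.694]
force: [-0.8, -0.4, 0.3]
grip_width: 0.0801
```

Run:
```python
from h import *
to(*grasp_chock(.05))
```

```text
pos [ 0.6507 -0.307   0.0887] rot [-3.14  -0.438  1.694] F [-0.8 -0.4  0.3] w 0.0801 t 17.7
 slide [0.02 0.14 3.91] turn [-0.08 -0.12 -0.06]
```

>>> {"name": "arm_command", "arguments": {"gripper": [8, 8, 8, 8, 8], "slide": [[0, 0.1, 2], [0, 0.14, 4], [0, 0.14, 6.5], [0, 0.14, 8.9], [0, 0.14, 8.9]], "turn": [[0, 0, 0], [0, 0, 0], [0, 0, 0], [0, 0, 0], [0, 0, 0]]}}

```text
clock: 18.32
position: [0.6472, -0.2682, 0.0079]
tool_rot: [-3.139, -0.439, 1.694]
force: [0.3, -0.5, 0.9]
grip_width: 0.0796
```

Run:
```python
from h import *
to(*grasp_chock(0))
```

```text
pos [ 0.6472 -0.2682  0.0079] rot [-3.139 -0.439  1.694] F [ 0.3 -0.5  0.9] w 0.0796 t 18.32
 slide [-0.09  0.   -0.05] turn [-0.12 -0.17 -0.02]
```

>>> {"name": "arm_command", "arguments": {"gripper": [0, 0, 0, 0, 0], "slide": [[0, 0, 0], [0, 0, 0], [0, 0, 0], [0, 0, 0], [0, 0, 0]], "turn": [[0, 0, 0], [0, 0, 0], [0, 0, 0], [0, 0, 0], [0, 0, 0]], "force": 60}}

```text
clock: 18.95
position: [0.6488, -0.2709, 0.0107]
tool_rot: [3.14, -0.436, 1.695]
force: [0.1, -0.9, 6.3]
grip_width: 0.0389
```

```bash
cat >> h.py <<'E'
def chock(t,z=.008,s=.08,yaw=YAW,dx=-.1268):
    """tool pose for chock first riser at unit coords s,t"""
    h=np.array([np.cos(np.radians(yaw)),np.sin(np.radians(yaw))]); return np.r_[E0+[0,.006]+s*u+t*v+dx*h,z],toolrot(yaw,25.15)
E
python3 - <<'E'
from h import *
for t in (-.06,.0,.04): print(t,chock(t)[0].round(4))
to(*chock(-.06,.05))
E
```

```text
-0.06 [ 0.5576 -0.1278  0.008 ]
0.0 [ 0.5683 -0.0688  0.008 ]
0.04 [ 0.5753 -0.0294  0.008 ]
pos [ 0.6488 -0.2709  0.0107] rot [ 3.14  -0.436  1.695] F [ 0.1 -0.9  6.3] w 0.0389 t 18.95
 slide [15.55 -7.28  2.89] turn [-7.23  0.17 15.67]
```

>>> {"name": "arm_command", "arguments": {"gripper": [0, 0, 0, 0, 0], "slide": [[1, 0, -2], [2, -0.3, -3.6], [6, -2.5, -2], [10, -4.7, 0], [14, -6.6, 2]], "turn": [[0, 0, 0], [0, 0, 0], [-2.3, 0, 5], [-4.6, 0, 10], [-7.2, 0.2, 15.7]]}}

```text
clock: 19.58
position: [0.5654, -0.1428, 0.0523]
tool_rot: [-3.141, -0.44, 1.389]
force: [1.4, 0.4, -1.5]
grip_width: 0.0385
```

>>> {"name": "arm_command", "arguments": {"gripper": [0, 0], "slide": [[0, 0, 0], [0, 0, 0]], "turn": [[0, 0, 0], [0, 0, 0]]}}

```text
clock: 19.82
position: [0.567, -0.1444, 0.0521]
tool_rot: [3.142, -0.44, 1.394]
force: [0.9, -0.1, -0.4]
grip_width: 0.0388
```

```bash
sed -i 's/dx=-.1268/dx=-.128/' h.py
python3 - <<'E'
from h import *
to(*chock(-.05,.0122)); to(*chock(-.0,.0122))
E
```

```text
pos [ 0.567  -0.1444  0.0521] rot [ 3.142 -0.44   1.394] F [ 0.9 -0.1 -0.4] w 0.0388 t 19.82
 slide [ 0.43 -1.21  4.61] turn [-0.01 -0.03  0.04]
pos [ 0.567  -0.1444  0.0521] rot [ 3.142 -0.44   1.394] F [ 0.9 -0.1 -0.4] w 0.0388 t 19.82
 slide [ 4.95 -1.21  6.74] turn [-0.01 -0.03  0.04]
```

>>> {"name": "arm_command", "arguments": {"gripper": [0, 0, 0, 0, 0], "slide": [[0.2, -0.6, 2], [0.4, -1.2, 3.5], [0.43, -1.2, 4.3], [0.43, -1.2, 4.6], [0.43, -1.2, 4.6]], "turn": [[0, 0, 0], [0, 0, 0], [0, 0, 0], [0, 0, 0], [0, 0, 0]]}}

```text
clock: 20.45
position: [0.5588, -0.1191, 0.0111]
tool_rot: [-3.14, -0.44, 1.392]
force: [0.6, -0.3, -0.2]
grip_width: 0.0392
```

Run:
```python
from h import *
to(*chock(0,.0115)); to(*chock(.04,.0115))
```

```text
pos [ 0.5588 -0.1191  0.0111] rot [-3.14  -0.44   1.392] F [ 0.6 -0.3 -0.2] w 0.0392 t 20.45
 slide [4.55 0.04 2.09] turn [-0.09 -0.05 -0.04]
pos [ 0.5588 -0.1191  0.0111] rot [-3.14  -0.44   1.392] F [ 0.6 -0.3 -0.2] w 0.0392 t 20.45
 slide [8.17 0.04 3.79] turn [-0.09 -0.05 -0.04]
```

>>> {"name": "arm_command", "arguments": {"gripper": [0, 0, 0, 0, 0], "slide": [[1.7, 0, 0.75], [3.4, 0, 1.55], [4.55, 0, 2.09], [5.5, 0, 2.53], [5.5, 0, 2.53]], "turn": [[0, 0, 0], [0, 0, 0], [0, 0, 0], [0, 0, 0], [0, 0, 0]]}}

```text
clock: 21.08
position: [0.5692, -0.0582, 0.0115]
tool_rot: [-3.139, -0.44, 1.393]
force: [0.0, 0.0, -1.6]
grip_width: 0.039
```

>>> {"name": "arm_command", "arguments": {"gripper": [0, 0, 0, 0, 0], "slide": [[0.5, 0, 0.23], [1, 0, 0.47], [1.8, 0, 0.84], [2.7, 0, 1.26], [2.7, 0, 1.26]], "turn": [[0, 0, 0], [0, 0, 0], [0, 0, 0], [0, 0, 0], [0, 0, 0]]}}

```text
clock: 21.7
position: [0.5745, -0.0286, 0.0116]
tool_rot: [-3.139, -0.441, 1.393]
force: [0.3, -0.8, -2.2]
grip_width: 0.0387
```

Run:
```python
from h import *
to(*chock(.05,.0115)); to(*chock(.06,.0115))
```

```text
pos [ 0.5745 -0.0286  0.0116] rot [-3.139 -0.441  1.393] F [ 0.3 -0.8 -2.2] w 0.0387 t 21.7
 slide [0.73 0.1  0.35] turn [-0.16 -0.09  0.03]
pos [ 0.5745 -0.0286  0.0116] rot [-3.139 -0.441  1.393] F [ 0.3 -0.8 -2.2] w 0.0387 t 21.7
 slide [1.63 0.1  0.78] turn [-0.16 -0.09  0.03]
```

>>> {"name": "arm_command", "arguments": {"gripper": [0, 0, 0], "slide": [[0.35, 0, 0.17], [0.73, 0, 0.35], [0.73, 0, 0.35]], "turn": [[0, 0, 0], [0, 0, 0], [0, 0, 0]]}}

```text
clock: 22.08
position: [0.5759, -0.0215, 0.0115]
tool_rot: [-3.139, -0.44, 1.392]
force: [0.2, 0.6, -0.3]
grip_width: 0.039
```

>>> {"name": "arm_command", "arguments": {"gripper": [0, 0], "slide": [[0.18, 0, 0.085], [0.18, 0, 0.085]], "turn": [[0, 0, 0], [0, 0, 0]]}}

```text
clock: 22.32
position: [0.5762, -0.0198, 0.0115]
tool_rot: [-3.139, -0.44, 1.392]
force: [0.3, 0.3, -1.4]
grip_width: 0.0386
```

>>> {"name": "arm_command", "arguments": {"gripper": [0, 0], "slide": [[0.14, 0, 0.065], [0.14, 0, 0.065]], "turn": [[0, 0, 0], [0, 0, 0]]}}

```text
clock: 22.58
position: [0.5764, -0.0182, 0.0115]
tool_rot: [-3.139, -0.44, 1.392]
force: [-0.9, 0.1, -1.0]
grip_width: 0.0385
```

>>> {"name": "arm_command", "arguments": {"gripper": [0, 0], "slide": [[0.14, 0, 0.065], [0.14, 0, 0.065]], "turn": [[0, 0, 0], [0, 0, 0]]}}

```text
clock: 22.82
position: [0.5767, -0.0166, 0.0115]
tool_rot: [-3.139, -0.44, 1.392]
force: [-0.2, -0.1, -1.4]
grip_width: 0.0385
```

>>> {"name": "arm_command", "arguments": {"gripper": [0, 0], "slide": [[0.14, 0, 0.065], [0.14, 0, 0.065]], "turn": [[0, 0, 0], [0, 0, 0]]}}

```text
clock: 23.08
position: [0.577, -0.0151, 0.0115]
tool_rot: [-3.139, -0.44, 1.392]
force: [1.1, 0.1, -1.1]
grip_width: 0.039
```

>>> {"name": "arm_command", "arguments": {"gripper": [0, 0], "slide": [[0.16, 0, 0.075], [0.16, 0, 0.075]], "turn": [[0, 0, 0], [0, 0, 0]]}}

```text
clock: 23.32
position: [0.5772, -0.0145, 0.0113]
tool_rot: [-3.139, -0.439, 1.391]
force: [-2.4, -5.0, -0.7]
grip_width: 0.0389
```

>>> {"name": "arm_command", "arguments": {"gripper": [0, 0], "slide": [[0.16, 0, 0.075], [0.16, 0, 0.075]], "turn": [[0, 0, 0], [0, 0, 0]]}}

```text
clock: 23.58
position: [0.5772, -0.0144, 0.0111]
tool_rot: [-3.14, -0.437, 1.39]
force: [-5.1, -14.2, 1.6]
grip_width: 0.0386
```

The chock is home: position stopped at t≈57 mm and force rose 5→14 N over two steps. I ease back to a light touch and release.

>>> {"name": "arm_command", "arguments": {"gripper": [0, 0], "slide": [[-0.17, 0, -0.04], [-0.17, 0, -0.04]], "turn": [[0, 0, 0], [0, 0, 0]]}}

```text
clock: 23.82
position: [0.5772, -0.0145, 0.011]
tool_rot: [-3.139, -0.439, 1.391]
force: [-2.3, -6.5, -0.0]
grip_width: 0.0385
```

>>> {"name": "arm_command", "arguments": {"gripper": [4.5, 5.5, 6.5, 6.5, 6.5], "slide": [[0, 0, 0], [0, 0, 0], [0, 0, 0], [0, 0, 0], [0, 0, 0]], "turn": [[0, 0, 0], [0, 0, 0], [0, 0, 0], [0, 0, 0], [0, 0, 0]], "force": 20}}

```text
clock: 24.45
position: [0.5774, -0.0134, 0.0111]
tool_rot: [-3.139, -0.44, 1.392]
force: [-0.1, -0.0, -0.3]
grip_width: 0.0652
```

>>> {"name": "arm_command", "arguments": {"gripper": [6.5, 6.5, 6.5, 6.5, 6.5], "slide": [[0, 0, -2], [0, 0, -5], [0, 0, -9], [0, 0, -12], [0, 0, -12]], "turn": [[0, 0, 0], [0, 0, 0], [0, 0, 0], [0, 0, 0], [0, 0, 0]]}}

```text
clock: 25.08
position: [0.5694, -0.0659, 0.1227]
tool_rot: [3.14, -0.439, 1.392]
force: [-0.1, 1.0, -0.7]
grip_width: 0.0652
```

```bash
cat >> h.py <<'E'
def regrip(back=0.):
    A=toolrot(YAW,32.7); return np.array([.4377,-.1066,.0250])-back*A[:,2],A
E
python3 - <<'E'
from h import *
to(*regrip(.09))
t=vision.grab_frame("top"); cv2.imwrite("pics/top7.png",t)
hsv=cv2.cvtColor(t,cv2.COLOR_BGR2HSV); tan=cv2.inRange(hsv,(15,60,60),(28,255,255)); tan[:,:190]=0; tan[:,320:]=0
c=max(cv2.findContours(tan,0,1)[0],key=cv2.contourArea); b=cv2.boxPoints(cv2.minAreaRect(c)); print(b.round(1).tolist(),onz("top",b,.02).round(4).tolist())
h=(cv2.cvtColor(t,6)<35).astype(np.uint8); h[:255]=0;h[310:]=0;h[:,:240]=0;h[:,345:]=0
c=max(cv2.findContours(h,0,1)[0],key=cv2.contourArea); r=cv2.minAreaRect(c); b=cv2.boxPoints(r); print("handle",b.round(1).tolist(),onz("top",b,.035).round(4).tolist())
E
```

```text
pos [ 0.5694 -0.0659  0.1227] rot [ 3.14  -0.439  1.392] F [-0.1  1.  -0.7] w 0.0652 t 25.07
 slide [-11.08 -12.22  -2.8 ] turn [ 0.14  7.55 -0.04]
[[216.6999969482422, 230.6999969482422], [219.5, 214.39999389648438], [262.3999938964844, 221.8000030517578], [259.6000061035156, 238.10000610351562]] [[0.5708, 0.0662, 0.02], [0.6107, 0.0594, 0.02], [0.5914, -0.0455, 0.02], [0.5518, -0.0386, 0.02]]
handle [[245.0, 255.0], [321.0, 255.0], [321.0, 309.0], [245.0, 309.0]] [[0.5108, -0.0053, 0.035], [0.509, -0.1869, 0.035], [0.3811, -0.1856, 0.035], [0.3823, -0.0049, 0.035]]
```

>>> {"name": "arm_command", "arguments": {"gripper": [6, 6, 6, 6, 6], "slide": [[-3, -3, -1.5], [-6, -6, -2.5], [-9, -9, -2.8], [-11.1, -12.2, -2.8], [-11.1, -12.2, -2.8]], "turn": [[0, 2, 0], [0, 4, 0], [0, 6, 0], [0, 7.5, 0], [0, 7.5, 0]]}}

```text
clock: 25.75
position: [0.4261, -0.154, 0.0972]
tool_rot: [-3.135, -0.572, 1.386]
force: [0.7, -0.1, -0.1]
grip_width: 0.0599
```

>>> {"name": "arm_command", "arguments": {"gripper": [6, 6], "slide": [[0, 0, 3], [0, 0, 3]], "turn": [[0, 0, 0], [0, 0, 0]]}}

```text
clock: 26.0
position: [0.4312, -0.1351, 0.072]
tool_rot: [-3.136, -0.573, 1.392]
force: [-0.3, -0.2, 1.8]
grip_width: 0.0603
```

Run:
```python
from h import *
to(*regrip(0))
```

```text
pos [ 0.4312 -0.1351  0.072 ] rot [-3.136 -0.573  1.392] F [-0.3 -0.2  1.8] w 0.0603 t 26.0
 slide [-0.09  0.17  5.54] turn [-0.29 -0.11 -0.03]
```

>>> {"name": "arm_command", "arguments": {"gripper": [6, 6, 6, 6], "slide": [[0, 0.15, 2], [-0.05, 0.17, 4], [-0.05, 0.17, 5.5], [-0.05, 0.17, 5.5]], "turn": [[0, 0, 0], [0, 0, 0], [0, 0, 0], [0, 0, 0]]}}

```text
clock: 26.5
position: [0.4381, -0.1078, 0.0261]
tool_rot: [-3.138, -0.572, 1.392]
force: [-0.3, 0.3, 0.3]
grip_width: 0.0598
```

Run:
```python
from h import *
to(*regrip(0))
```

```text
pos [ 0.4381 -0.1078  0.0261] rot [-3.138 -0.572  1.392] F [-0.3  0.3  0.3] w 0.0598 t 26.5
 slide [ 0.04 -0.06  0.15] turn [-0.18 -0.05 -0.04]
```

>>> {"name": "arm_command", "arguments": {"gripper": [6, 0, 0, 0, 0], "slide": [[0, -0.05, 0.2], [0, -0.05, 0.2], [0, -0.05, 0.2], [0, -0.05, 0.2], [0, -0.05, 0.2]], "turn": [[0, 0, 0], [0, 0, 0], [0, 0, 0], [0, 0, 0], [0, 0, 0]], "force": 115}}

```text
clock: 27.12
position: [0.4378, -0.1077, 0.0246]
tool_rot: [-3.139, -0.57, 1.392]
force: [-1.8, -5.5, 4.0]
grip_width: 0.0258
```

Run:
```python
from h import *
s,p,r=st(); print(p.round(4),r.round(3),np.round(s["force"],1),s["grip_width"])
# lever circle for the new grip, bar flat now: heel axis at wall line (t about -2..0 from +3mm shifted edge)
h=np.array([np.cos(np.radians(YAW)),np.sin(np.radians(YAW))])
H=E0-.042*u; f=(p[:2]-H)@h; print("TCP along from heel (model)",f)
G.update(dx=-.1765,dz=p[2]-.025,tilt=np.degrees(-r[1]))
P,A=lever(0)
for d in (2,4,6,8,10): 
    Q,_=lever(d); print(d,(A.T@(Q-P)*100).round(2))
```

```text
[ 0.4378 -0.1077  0.0246] [-3.139 -0.57   1.392] [-1.8 -5.5  4. ] 0.025776212267477786
TCP along from heel (model) -0.18233563623373777
2 [ 0.34 -0.   -0.51]
4 [ 0.7   0.   -1.01]
6 [ 1.07 -0.   -1.5 ]
8 [ 1.47  0.   -1.98]
10 [ 1.88 -0.   -2.44]
```

>>> {"name": "arm_command", "arguments": {"gripper": [0, 0, 0, 0, 0], "slide": [[0.27, 0, -0.41], [0.55, 0, -0.81], [0.85, 0, -1.21], [1.15, 0, -1.6], [1.47, 0, -1.98]], "turn": [[0, -1.6, 0], [0, -3.2, 0], [0, -4.8, 0], [0, -6.4, 0], [0, -8, 0]]}}

```text
clock: 27.75
position: [0.4382, -0.1054, 0.0496]
tool_rot: [-3.139, -0.429, 1.392]
force: [-1.1, -2.7, -2.4]
grip_width: 0.0258
```

>>> {"name": "arm_command", "arguments": {"gripper": [0, 0, 0, 0, 0], "slide": [[0.27, 0, -0.41], [0.55, 0, -0.81], [0.85, 0, -1.21], [1.15, 0, -1.6], [1.47, 0, -1.98]], "turn": [[0, -1.6, 0], [0, -3.2, 0], [0, -4.8, 0], [0, -6.4, 0], [0, -8, 0]]}}

```text
clock: 28.38
position: [0.4392, -0.0996, 0.0737]
tool_rot: [-3.139, -0.291, 1.393]
force: [1.1, 2.5, -4.0]
grip_width: 0.0256
```

>>> {"name": "arm_command", "arguments": {"gripper": [0, 0, 0, 0, 0], "slide": [[0.27, 0, -0.41], [0.55, 0, -0.81], [0.85, 0, -1.21], [1.15, 0, -1.6], [1.47, 0, -1.98]], "turn": [[0, -1.6, 0], [0, -3.2, 0], [0, -4.8, 0], [0, -6.4, 0], [0, -8, 0]]}}

```text
clock: 29.0
position: [0.4405, -0.0914, 0.0968]
tool_rot: [-3.139, -0.151, 1.393]
force: [0.0, 1.8, -5.7]
grip_width: 0.0255
```

>>> {"name": "arm_command", "arguments": {"gripper": [0, 0, 0, 0, 0], "slide": [[0.27, 0, -0.41], [0.55, 0, -0.81], [0.85, 0, -1.21], [1.15, 0, -1.6], [1.47, 0, -1.98]], "turn": [[0, -1.6, 0], [0, -3.2, 0], [0, -4.8, 0], [0, -6.4, 0], [0, -8, 0]]}}

```text
clock: 29.62
position: [0.4425, -0.0801, 0.1185]
tool_rot: [-3.139, -0.012, 1.393]
force: [0.1, 0.0, -5.1]
grip_width: 0.0258
```

>>> {"name": "arm_command", "arguments": {"gripper": [0, 0, 0, 0, 0], "slide": [[0.34, 0, -0.51], [0.7, 0, -1.01], [1.07, 0, -1.5], [1.47, 0, -1.98], [1.88, 0, -2.44]], "turn": [[0, -2, 0], [0, -4, 0], [0, -6, 0], [0, -8, 0], [0, -10, 0]]}}

```text
clock: 30.25
position: [0.4458, -0.0618, 0.1431]
tool_rot: [-3.139, 0.163, 1.394]
force: [-0.1, 0.2, -6.0]
grip_width: 0.0257
```

>>> {"name": "arm_command", "arguments": {"gripper": [0, 0, 0, 0, 0], "slide": [[0.34, 0, -0.6], [0.66, 0, -1.3], [0.97, 0, -2.1], [0.97, 0, -2.2], [0.97, 0, -2.2]], "turn": [[0, -2, 0], [0, -4, 0], [0, -6, 0], [0, -6, 0], [0, -6, 0]]}}

```text
clock: 30.88
position: [0.4481, -0.0497, 0.1629]
tool_rot: [-3.139, 0.266, 1.394]
force: [0.7, 0.4, -6.9]
grip_width: 0.0258
```

Run:
```python
from h import *
s,p,r=st(); v3=np.r_[v,0]
to(p-.1*v3); s=bot.observe(); print(np.round(s["moment"],2))
```

```text
pos [ 0.4481 -0.0497  0.1629] rot [-3.139  0.266  1.394] F [ 0.7  0.4 -6.9] w 0.0258 t 30.88
 slide [-9.65 -0.    2.63] turn [0. 0. 0.]
[ 0.41 -0.02  0.01]
```

>>> {"name": "arm_command", "arguments": {"gripper": [0, 0, 0, 0, 0], "slide": [[-0.6, 0, 0.16], [-1.2, 0, 0.33], [-1.8, 0, 0.49], [-2.4, 0, 0.65], [-3, 0, 0.82]], "turn": [[0, 0, 0], [0, 0, 0], [0, 0, 0], [0, 0, 0], [0, 0, 0]]}}

```text
clock: 31.5
position: [0.4428, -0.081, 0.1631]
tool_rot: [-3.139, 0.267, 1.393]
force: [0.4, 1.0, -7.3]
grip_width: 0.0254
```

>>> {"name": "arm_command", "arguments": {"gripper": [0, 0, 0, 0, 0], "slide": [[-2.5, 0, 0.7], [-5, 0, 1.37], [-7, 0, 1.9], [-9, 0, 2.45], [-9, 0, 2.45]], "turn": [[0, 0, 0], [0, 0, 0], [0, 0, 0], [0, 5, 0], [0, 10, 0]]}}

```text
clock: 32.12
position: [0.426, -0.1736, 0.1634]
tool_rot: [-3.14, 0.09, 1.392]
force: [-0.5, 0.6, -8.0]
grip_width: 0.0251
```

Run:
```python
from h import *
G.update(dx=-.1765,dz=-.0004,tilt=32.7)
to(*lever(0,-.15,.06))
```

```text
pos [ 0.426  -0.1736  0.1634] rot [-3.14   0.09   1.392] F [-0.5  0.6 -8. ] w 0.0251 t 32.12
 slide [-6.75  0.08 11.03] turn [-0.08 37.88 -0.06]
```

>>> {"name": "arm_command", "arguments": {"gripper": [0, 0, 0, 0, 0], "slide": [[-1.5, 0, 1.5], [-3, 0, 3.5], [-4.5, 0, 6], [-6, 0, 8.5], [-6.75, 0.08, 11]], "turn": [[0, 8, 0], [0, 16, 0], [0, 24, 0], [0, 32, 0], [0, 38, 0]]}}

```text
clock: 32.75
position: [0.4141, -0.2463, 0.0654]
tool_rot: [-3.13, -0.482, 1.392]
force: [0.8, -0.3, -7.3]
grip_width: 0.0253
```

>>> {"name": "arm_command", "arguments": {"gripper": [0, 0], "slide": [[0, 0, 0], [0, 0, 0]], "turn": [[0, 0, 0], [0, 0, 0]]}}

```text
clock: 33.0
position: [0.4129, -0.2458, 0.0652]
tool_rot: [-3.125, -0.479, 1.388]
force: [-0.2, 0.2, -7.4]
grip_width: 0.0253
```

Run:
```python
from h import *
G.update(dx=-.1765,dz=-.0004,tilt=32.7)
to(*lever(0,-.15,.02)); to(*lever(0,-.15,.012))
```

```text
pos [ 0.4129 -0.2458  0.0652] rot [-3.125 -0.479  1.388] F [-0.2  0.2 -7.4] w 0.0253 t 33.0
 slide [-2.44  0.13  3.86] turn [-0.82  5.28 -0.27]
pos [ 0.4129 -0.2458  0.0652] rot [-3.125 -0.479  1.388] F [-0.2  0.2 -7.4] w 0.0253 t 33.0
 slide [-2.81  0.15  4.57] turn [-0.82  5.28 -0.27]
```

>>> {"name": "arm_command", "arguments": {"gripper": [0, 0, 0, 0, 0], "slide": [[-0.8, 0, 1.3], [-1.6, 0.1, 2.6], [-2.4, 0.13, 3.86], [-2.65, 0.13, 4.25], [-2.65, 0.13, 4.25]], "turn": [[-0.3, 1.5, 0], [-0.6, 3, -0.2], [-0.8, 4.3, -0.27], [-0.8, 4.3, -0.27], [-0.8, 4.3, -0.27]]}}

```text
clock: 33.62
position: [0.4132, -0.2488, 0.0154]
tool_rot: [-3.141, -0.555, 1.394]
force: [0.4, 0.5, -7.5]
grip_width: 0.0255
```

>>> {"name": "arm_command", "arguments": {"gripper": [0, 0], "slide": [[-0.13, 0, 0.21], [-0.13, 0, 0.21]], "turn": [[0, 0, 0], [0, 0, 0]]}}

```text
clock: 33.88
position: [0.4136, -0.2489, 0.0135]
tool_rot: [3.141, -0.554, 1.395]
force: [-0.0, -0.7, -7.3]
grip_width: 0.0258
```

>>> {"name": "arm_command", "arguments": {"gripper": [0, 0], "slide": [[-0.13, 0, 0.21], [-0.13, 0, 0.21]], "turn": [[0, 0, 0], [0, 0, 0]]}}

```text
clock: 34.12
position: [0.4133, -0.2489, 0.0108]
tool_rot: [3.141, -0.554, 1.395]
force: [0.4, 0.3, -7.3]
grip_width: 0.0256
```

>>> {"name": "arm_command", "arguments": {"gripper": [0, 0], "slide": [[-0.13, 0, 0.21], [-0.13, 0, 0.21]], "turn": [[0, 0, 0], [0, 0, 0]]}}

```text
clock: 34.38
position: [0.4133, -0.249, 0.0083]
tool_rot: [3.141, -0.555, 1.394]
force: [0.1, -0.8, -5.3]
grip_width: 0.0257
```

>>> {"name": "arm_command", "arguments": {"gripper": [0, 0], "slide": [[-0.08, 0, 0.13], [-0.08, 0, 0.13]], "turn": [[0, 0, 0], [0, 0, 0]]}}

```text
clock: 34.62
position: [0.4134, -0.249, 0.0069]
tool_rot: [3.141, -0.555, 1.395]
force: [-0.0, -1.5, -2.5]
grip_width: 0.0257
```

>>> {"name": "arm_command", "arguments": {"gripper": [0, 0], "slide": [[-0.06, 0, 0.1], [-0.06, 0, 0.1]], "turn": [[0, 0.3, 0], [0, 0.6, 0]], "force": 20}}

```text
clock: 34.88
position: [0.4133, -0.2489, 0.0056]
tool_rot: [3.141, -0.565, 1.395]
force: [0.6, -1.7, -2.7]
grip_width: 0.0254
```

>>> {"name": "arm_command", "arguments": {"gripper": [3.2, 4, 5, 6, 6], "slide": [[0, 0, 0], [0, 0, 0], [0, 0, 0], [0, 0, 0], [0, 0, 0]], "turn": [[0, 0, 0], [0, 0, 0], [0, 0, 0], [0, 0, 0], [0, 0, 0]]}}

```text
clock: 35.5
position: [0.4133, -0.2489, 0.0057]
tool_rot: [3.141, -0.565, 1.395]
force: [-0.7, 0.9, 0.4]
grip_width: 0.06
```

>>> {"name": "arm_command", "arguments": {"gripper": [6, 6, 6, 6, 6], "slide": [[0, 0, -2], [0, 0, -5], [0, 0, -10], [0, 0, -15], [0, 0, -20]], "turn": [[0, 0, 0], [0, 0, 0], [0, 0, 0], [0, 0, 0], [0, 0, 0]]}}

```text
clock: 36.12
position: [0.3941, -0.3549, 0.1761]
tool_rot: [3.141, -0.565, 1.395]
force: [1.2, -0.6, -0.2]
grip_width: 0.0599
```

>>> {"name": "arm_command", "arguments": {"gripper": [6, 6, 6, 6, 6], "slide": [[-3, -3, 0], [-6, -6, -2], [-9, -9, -4], [-12, -11, -6], [-14, -12, -8]], "turn": [[0, 0, 0], [0, 0, 0], [0, 0, 0], [0, 0, 0], [0, 0, 0]]}}

```text
clock: 36.75
position: [0.2464, -0.4929, 0.167]
tool_rot: [-3.141, -0.565, 1.393]
force: [1.2, -0.1, -0.5]
grip_width: 0.0603
```

Run:
```python
from h import *
s,p,r=st(); print(p.round(3),s["clock"])
t=vision.grab_frame("top"); sd=vision.grab_frame("side"); cv2.imwrite("pics/top8.png",t); cv2.imwrite("pics/side8.png",sd)
a=cv2.resize(t[90:430,40:540],(800,544),interpolation=2)[:300,:800]
o=np.zeros((600,800,3),np.uint8); o[:300]=cv2.resize(t[130:340,40:520],(800,300))[:300]; o[300:,:400]=cv2.resize(sd[130:480,0:440],(400,300)); o[300:,400:]=cv2.resize(sd[300:480,120:360],(400,300),interpolation=2)
cv2.imwrite("pics/m8.png",cv2.convertScaleAbs(o,alpha=1.6))
```

```text
[ 0.246 -0.493  0.167] 36.75
```

View pics/m8.png

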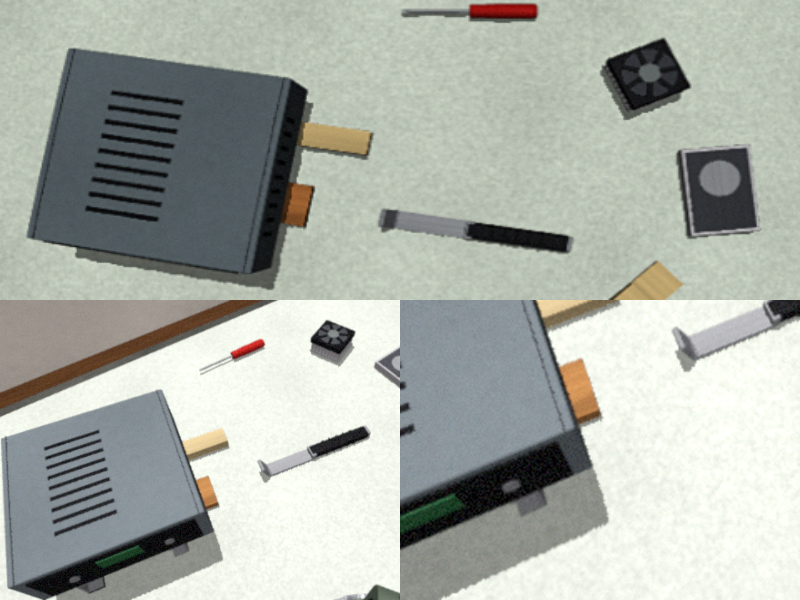

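Final view: the unit stands on the chock, with the chock's tail at (370,143) square to the wall. The bar lies flat on the bench at (475,230), clear of the block at (298,205), and the bystanders are in place. One last numeric check of the chock, the wall line and the tilt.

Run:
```python
from h import *
I={n:cv2.imread(f"pics/{n}.png") for n in ("top0","top7","top8","side0","side8","top6")}
for n in ("top7","top8"):
    hsv=cv2.cvtColor(I[n],cv2.COLOR_BGR2HSV); tan=cv2.inRange(hsv,(15,60,60),(28,255,255)); tan[:,:190]=0; tan[:,320:]=0
    c=max(cv2.findContours(tan,0,1)[0],key=cv2.contourArea); b=cv2.boxPoints(cv2.minAreaRect(c)); P=onz("top",b,.025); t=((P[:,:2]-E0)@v).round(4); print(n,"chock tail t",np.sort(t)[:2],"s",((P[:,:2]-E0)@u).round(4), "yaw ok")
for n,z in (("top0",.05),("top6",.062),("top8",.059)):
    q=cv2.cvtColor(I[n],6).astype(float); uv=[]
    for y in (200,205,210,235,240,245,250,295,300,305,310):
        r=q[y]; k=[x for x in range(198,232) if r[x]<30 and r[x+1]>=30 and r[x+2]>38][-1:]
        if k: uv.append((k[0]+(30-r[k[0]])/(r[k[0]+1]-r[k[0]])+.5,y))
    P=onz("top",uv,z); f=np.polyfit(P[:,0],P[:,1],1); print(n,"edge y at .512",round(np.polyval(f,.512),4),"yaw",round(np.degrees(np.arctan(f[0])),2))
# roll: track slots patch corners by template in top & side, triangulate
def corners(top,side):
    return I[top],I[side]
pts0t=np.array([[112,195],[153,202],[97,277],[138,284]],np.float32)
def track(a,b,p): 
    q,s,e=cv2.calcOpticalFlowPyrLK(cv2.cvtColor(I[a],6),cv2.cvtColor(I[b],6),p.reshape(-1,1,2),None,winSize=(15,15),maxLevel=3); return q[:,0],s.ravel()
g0=cv2.cvtColor(I["side0"],6)
side_p=np.array([[55,300],[114,284],[67,399],[133,381]],np.float32)
ref=lambda n,p: cv2.cornerSubPix(cv2.cvtColor(I[n],6),p.reshape(-1,1,2).copy(),(4,4),(-1,-1),(3,50,.01))[:,0]
pt=ref("top0",pts0t); ps=ref("side0",side_p)
A0=tri(pt,"top",ps,"side"); pt8,_=track("top0","top8",pt); ps8,_=track("side0","side8",ps); A8=tri(pt8,"top",ps8,"side")
for A in (A0,A8):
    n=[(A[i,2]-A[j,2])/np.linalg.norm(A[i,:2]-A[j,:2]) for i,j in ((0,1),(2,3))]; print("z",A[:,2].round(4),"resid",A[:,3].round(4),"slope to near",np.round(n,3))
```

```text
top7 chock tail t [-0.0948 -0.0946] s [0.0573 0.0976 0.0972 0.0572] yaw ok
top8 chock tail t [-0.0948 -0.0946] s [0.0574 0.0976 0.0972 0.0573] yaw ok
top0 edge y at .512 0.0629 yaw -10.12
top6 edge y at .512 0.069 yaw -10.15
top8 edge y at .512 0.0662 yaw -10.2
z [0.1803 0.1757 0.1792 0.1575] resid [0.0005 0.0009 0.0005 0.0035] slope to near [0.045 0.229]
z [0.1801 0.1801 0.1791 0.1622] resid [0.0007 0.0015 0.0001 0.0033] slope to near [-0.     0.178]
```

```bash
python3 -c "
from h import *
print(job_done())"
```

```text
the job is handed in; nothing more can be done
None
```

The job is handed in: the unit stands level on the small chock and the bar lies flat on the bench, clear of the unit and block. The clock read about 37 s of the 72 s allowed.

**What I did:** I levered the near side up over the block and laid the bar flat, and it held the unit up on its own after I let go. I slid the chock in about 77 mm to the +x side of the middle until it stopped. I then let the unit down gently with the bar and set the bar aside.

**What the last checks showed:**
- **Level:** the slope of the unit's top went from 0.045 to 0.000 on one pair of points. The second pair had a badly matched point and read 0.178, but it changed by about the same amount (−0.051).
- **Chock:** square to the runner and in the same place before and after the let-down. Force rose to 5 N and then 14 N as it stopped, above the 3–10 N guide but under 20 N. I eased back to about 7 N before releasing it.
- **Unit position:** the near wall's lower edge lies about 3 mm further in than at the start. About 2.4–3 mm of that is expected from the unit tipping up to level, so I read it as not shoved.
- **Bystanders:** they looked undisturbed in the last picture, though I did not measure them.

**What went wrong:**
- **Block moved:** the bar drooped about 2.7° in the grip. On the first approach its heel pushed the block about 34 mm further under the overhang, and I left the block there. The lever still worked with the heel placed at about the wall line.
- **Lift not measured:** I did not measure the raised height directly, but the chock's 8 mm step slid under freely.

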